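# Change over the checking fixture's template on fold-down hooks

## Task

Change the checking fixture over to the template with the round cut-out: unfold the stowed hook on the stand and hang the stepped template from the fixture on it, then take the round one off its hook, slide it fully home in the fixture's guides, and fold its emptied hook up flat again. Leave the vee template hanging on its hook and do not disturb anything else on the bench.

Things in the scene. Friction and masses are not known exactly. Their poses are not given: they have to be found in the camera images.
- tmpl_step_mid (a point): Stepped template: aluminium plate 10 thick (own x), 84 wide (y), 152 high (z), 0.27 to 0.43 kg, alike front and back. Cut-out in its lower edge, 52 wide: two rectangular steps; starts in the fixture. Grip tab at the top, 32 wide, from 115 to 152 mm above the lower edge. Point: plate's centre, 76 above the lower edge
- tmpl_step_window (a point): the step template's hanging window (all three have the same), 44 wide, 40 high, from 62 to 102 mm above the plate's lower edge. Point: middle of the window's upper edge, 26 above the plate's centre; it rests on the hook arm when hung
- tmpl_round_mid (a point): Round template: aluminium plate 10 thick (own x), 84 wide (y), 152 high (z), 0.27 to 0.43 kg, alike front and back. Cut-out in its lower edge, 52 wide: half-round; starts on hook_a. Grip tab at the top, 32 wide, from 115 to 152 mm above the lower edge. Point: plate's centre, 76 above the lower edge
- tmpl_vee_mid (a point): Vee template: aluminium plate 10 thick (own x), 84 wide (y), 152 high (z), 0.27 to 0.43 kg, alike front and back. Cut-out in its lower edge, 52 wide: vee-shaped; hangs on hook_c, stays there. Grip tab at the top, 32 wide, from 115 to 152 mm above the lower edge. Point: plate's centre, 76 above the lower edge
- tmpl_vee_window (a point): the vee template's hanging window (all three have the same), 44 wide, 40 high, from 62 to 102 mm above the plate's lower edge. Point: middle of the window's upper edge, 26 above the plate's centre; it rests on the hook arm when hung
- hook_a_pivot (a point): Fold-down steel hook: holds the round template at the start; fold it flat once empty. Point: middle of its pivot, about 210 mm above the bench. Own -x points out to the front, y along the level pivot, z up. Wall plate 44 wide, 118 high (24 below to 94 above the pivot), its front 26 mm behind the pivot. Three hooks about 125 mm apart, in any order on the stand
- hook_a_seat (a point): middle of the upper face of the unfolded arm, 45 mm out from the pivot, where a template's window edge should rest; axes as the pivot's, fixed to the stand. Arm 14 wide, 7 thick, reaching 84 mm from the pivot; the lip at its end rises 15 mm above this face (when folded it points to the wall plate)
- hook_a_arm (a joint): arm angle: 0 folded flat (arm straight up along its wall plate), 1.571 unfolded against its stop (level, pointing to the pivot's own -x). Friction hinge, 0.05 N m: an empty arm stays where it is left
- hook_b_pivot (a point): Fold-down steel hook: empty and folded at the start; unfold it. Point: middle of its pivot, about 210 mm above the bench. Own -x points out to the front, y along the level pivot, z up. Wall plate 44 wide, 118 high (24 below to 94 above the pivot), its front 26 mm behind the pivot. Three hooks about 125 mm apart, in any order on the stand
- hook_b_seat (a point): middle of the upper face of the unfolded arm, 45 mm out from the pivot, where a template's window edge should rest; axes as the pivot's, fixed to the stand. Arm 14 wide, 7 thick, reaching 84 mm from the pivot; the lip at its end rises 15 mm above this face (when folded it points to the wall plate)
- hook_b_arm (a joint): arm angle: 0 folded flat (arm straight up along its wall plate), 1.571 unfolded against its stop (level, pointing to the pivot's own -x). Friction hinge, 0.05 N m: an empty arm stays where it is left
- hook_c_pivot (a point): Fold-down steel hook: holds the vee template; stays so. Point: middle of its pivot, about 210 mm above the bench. Own -x points out to the front, y along the level pivot, z up. Wall plate 44 wide, 118 high (24 below to 94 above the pivot), its front 26 mm behind the pivot. Three hooks about 125 mm apart, in any order on the stand
- hook_c_seat (a point): middle of the upper face of the unfolded arm, 45 mm out from the pivot, where a template's window edge should rest; axes as the pivot's, fixed to the stand. Arm 14 wide, 7 thick, reaching 84 mm from the pivot; the lip at its end rises 15 mm above this face (when folded it points to the wall plate)
- hook_c_arm (a joint): arm angle: 0 folded flat (arm straight up along its wall plate), 1.571 unfolded against its stop (level, pointing to the pivot's own -x). Friction hinge, 0.05 N m: an empty arm stays where it is left
- guide_seat (a point): Checking fixture: base plate 200 x 150, top 60 mm above the bench, two guide posts, and towards own -x a toggle clamp (65 to 160 mm away, handle up to 216 above the bench). Point: on the plate's top midway between the posts, under the middle of a seated template's lower edge. A seated template's width lies along own y
- guide_mouth (a point): 40 mm above guide_seat, top of the straight part of the guide slots. The slots are 14 wide (own x), their ends 88 mm apart (own y); flared mouths reach 12 mm higher and catch a template up to 8 mm off
- spray_can: aluminium spray can, 64 dia x 190 mm high, standing; bystander, origin at its underside
- drill_guide: steel angled drill guide block, about 45 x 60 x 115 mm, standing; bystander, origin at its underside
- gauge_case: grey plastic gauge case, 160 x 75 x 35 mm, lying; bystander, origin at its underside
- vee_block: dark steel vee block, 75 x 55 x 50 mm; bystander, origin at its underside
- cup: black plastic cup, 72 dia x 85 mm high; bystander, origin at its underside
- wrench: spanner 180 mm long, lying flat; bystander, origin at its underside
- screwdriver: screwdriver 190 mm long, lying flat; bystander, origin at its underside
- stand: open stand of aluminium profile that carries the hooks on its crossbar; 470 mm wide (own y), crossbar's top 228 and posts 250 mm above the bench, hooks' wall plates up to 310; feet 200 deep. Origin: middle, on the bench; own -x is the hooks' side. Fixed to the bench
Mind the look-alikes: they are no part of the job. What is shaped like the part that bears tmpl_step_mid but green, pink or red is not meant.

How it is judged:
By the outcome, as a careful person would: the job done as asked, in the order asked, and still so for the second after the job is handed in, with the robot touching nothing.
It also fails if it takes over 72 s, if anything falls off the work surface, if the arm or the gripper's body presses on something with over 40 N, if the wrist force passes 120 N, or if a joint passes its speed limit or range.

## Robot

A 6-joint arm with a two-finger parallel gripper is mounted at the origin on the work surface. World frame = base frame: x ahead of the robot, y to its left, z up, the work surface at z = 0. Lengths are in m, angles in rad, forces in N, time in s.
With the tool pointing down it reaches from about 0.35 to 0.85 m from the base axis. Payload 8.1 kg.
Tool frame: the origin (TCP) lies midway between the tips of the shut fingers; the grasp point (between the pads) lies 19 mm behind it; z points along the fingers, y is the direction in which the jaws open and shut (so a half turn about z gives the same grasp; the last joint's range is limited). The gripper opens to 93 mm and grips with 3 to 60 N. Pads are 15 mm wide; open, the fingers measure 128 mm over their backs; the gripper's body (75 mm by 188 mm) begins 65 mm behind the grasp point.
Start: joints at [1.227, 0.13, 1.488, -0, 1.523, -0.085], TCP at [0.154, 0.58, 0.182] pointing down, gripper open.
Joint ranges: [-2.96, 2.96], [-0.89, 2.26], [0.02, 2.5], [-1.34, 4.48], [0, 2.73], [-2.66, 2.66]. Speed limits (rad/s): [2.39, 2.39, 2.79, 3.14, 3.14, 3.14].

## Interface

Orientations are given as a rotation vector (axis times angle).
In Python, from plant import robot gives the robot as it stands. The module is installed in compiled form; this text tells all that it offers.
- The arm moves only by the shell command python3 -m pendant 'ROWS' [FORCE]. ROWS is JSON, a list of rows, each an object with "translation": the shift along the tool's x, y, z in mm, a list of three; "twist": the turn, a rotation vector about the tool's x, y, z in rad, a list of three; "grip": the opening, from -1 (shut) to 1 (fully open). A call has exactly 10 rows; each row shifts and turns the pose as measured when the row begins, along the tool's axes as they then stand; what a row does not reach is not made up. A row lasts 1/10 s, in which the tool goes at most 50 mm and 8.59 degrees, less where a joint would pass 70% of its speed; a pose out of reach is approached as far as the arm can. A call is refused whole if a number of a shift passes 50 or a number of a turn 0.15, either way. A call with a gripper value outside its range is refused whole. The fingers move at their own pace and stop on an object; FORCE is the grip in N (left out, the last holds). Time passes only in rows, so rows that do not move let the fingers close, or fill a call up. It gives the time, the measured TCP pose, the force and the opening at its end, in the units of the state.
- robot.read_state(): the state, without advancing time (a new reading comes with each control period).
- robot.read_camera(name): name is "scene" or "top" or "wrist"; returns (picture, depth): 384x512x3 uint8, red, green, blue; 384x512 float32, m along the optical axis (not along the pixel's ray), 0 where there is no reading.
- robot.camera_info(name): a dict with "vertical_fov" (degrees; the focal length in pixels is half the picture's height over the tangent of half this angle, whatever the lens; pixels are square), "cx", "cy" (the principal point, pixels), "cam_to_world" (4x4, takes a point from camera to world coordinates). Camera axes: x right, y up, looking along -z (the intrinsics and any distortion apply to the point x, -y, -z); pixel columns grow to the right and rows downward; lengths in m; the calibration is good to about 2 mm. The wrist camera is an equidistant fisheye: a pixel r from the principal point sees the ray r / f radians off the axis. A picture is of the moment at which its call begins: read the wrist's pose just before it. camera_info takes no time and is no camera call; for the wrist camera it gives the pose at the moment of the call.
- robot.close_job(): hands the job in, once; it reports no verdict.
The state is a dict: "t": time; "q": joint angles; "dq": joint speeds; "joint_torque": joint torques, N m; "tool_pos": TCP position; "orientation": TCP orientation; "force": force on the tool from outside, world axes, zero at the start; "wrist_torque": the same for the moment, N m; "opening": finger opening in m.
Only numpy, scipy, OpenCV 4.12 (cv2) and the standard library are available. Lean on these libraries where they do the work, as an engineer would, in place of code of your own. Each camera call takes 0.05 s, during which the arm holds its last target. There are 200 camera calls.

## Working session

There is one attempt and no reset: what is moved stays moved. The work goes in short steps, Python scripts to look and compute and a shell command to move; the robot and the scene stay as the last step left them, time stands still between calls to the robot, and variables do not carry over. Pictures are saved under pics/ and viewed, about 8 in all and at most 12, crops included, and the job is handed in when it is done.

```bash
mkdir -p pics; cat > h.py <<'E'
import numpy as np, cv2
from plant import robot
from scipy.spatial.transform import Rotation as R
def grab(n):
    i=robot.camera_info(n); p,d=robot.read_camera(n)
    np.savez(f'{n}.npz',p=p,d=d,T=i['cam_to_world'],f=p.shape[0]/2/np.tan(np.radians(i['vertical_fov'])/2),cx=i['cx'],cy=i['cy'])
    return load(n)
def load(n):
    z=np.load(f'{n}.npz'); return {k:z[k] for k in z}
def cloud(c,fish=False):
    v,u=np.mgrid[:384,:512]; x=(u-c['cx'])/c['f']; y=(v-c['cy'])/c['f']; d=c['d']
    if fish:
        r=np.hypot(x,y); s=np.where(r>1e-6,np.tan(np.minimum(r,1.5))/np.maximum(r,1e-6),1); x=x*s;y=y*s
    P=np.stack([x*d,-y*d,-d],-1)@c['T'][:3,:3].T+c['T'][:3,3]
    P[d==0]=np.nan
    return P
E
python3 - <<'E'
from h import *
s=robot.read_state(); print({k:np.round(v,3).tolist() for k,v in s.items()})
for n in('scene','top'):
    c=grab(n); print(n,c['f'],c['cx'],c['cy'],np.round(c['T'],3).tolist())
    print({k:v for k,v in robot.camera_info(n).items() if k!='cam_to_world'})
    cv2.imwrite(f'pics/{n}0.png',cv2.resize(c['p'][:,:,::-1],(800,600),interpolation=cv2.INTER_CUBIC))
E
```

```text
{'t': 0.0, 'q': [1.227, 0.131, 1.489, 0.0, 1.523, -0.085], 'dq': [0.002, -0.0, 0.0, 0.0, 0.003, -0.001], 'joint_torque': [-0.002, -55.983, -49.176, 0.077, 0.035, -0.0], 'tool_pos': [0.153, 0.579, 0.181], 'orientation': [-0.405, -3.115, 0.003], 'force': [0.295, 0.545, -0.256], 'wrist_torque': [-0.01, -0.021, -0.009], 'opening': 0.093}
scene 346.9044268894733 256.07356127483746 192.13600693957866 [[-0.641, -0.615, 0.46, 0.981], [0.768, -0.518, 0.377, 0.358], [0.007, 0.595, 0.804, 1.059], [0.0, 0.0, 0.0, 1.0]]
{'vertical_fov': 57.92612262355941, 'cx': 256.07356127483746, 'cy': 192.13600693957866}
top 491.8127894816338 246.0494412613297 186.3433693145098 [[-0.026, 0.977, -0.21, 0.17], [-1.0, -0.025, 0.007, -0.072], [0.001, 0.211, 0.978, 1.544], [0.0, 0.0, 0.0, 1.0]]
{'vertical_fov': 42.65059641911114, 'cx': 246.0494412613297, 'cy': 186.3433693145098}
```

View pics/scene0.png

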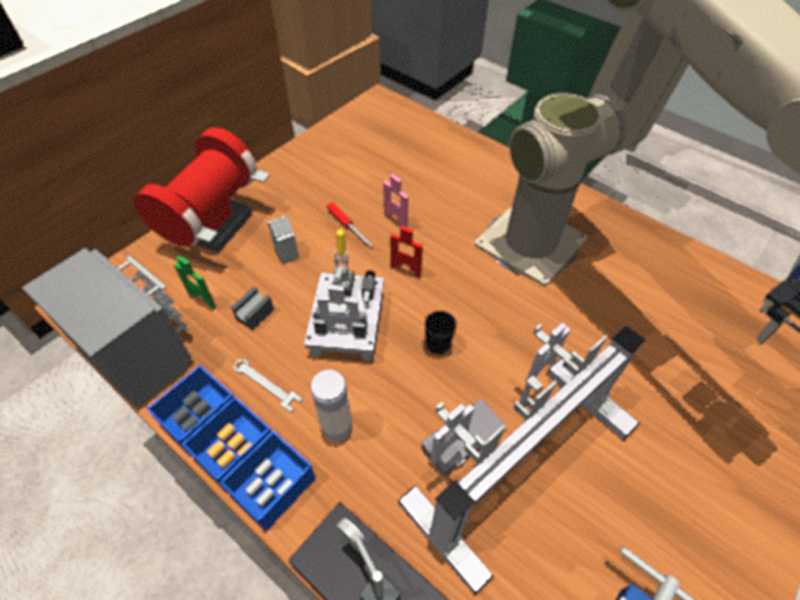

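View pics/top0.png

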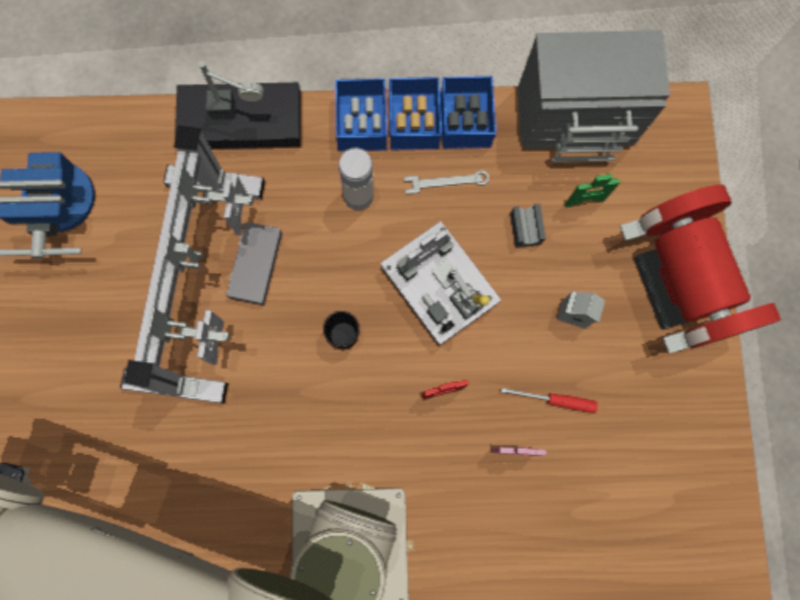

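The scene shows the stand on the robot's left (top picture around (165,275)), with templates on the two outer hooks at (235,190) and (210,335). The folded hook is in the middle at (180,255). The fixture is at (440,283), and the green, red and pink pieces are look-alikes. Next I'll measure.

```bash
python3 - <<'E'
from h import *
C={n:load(n) for n in('top','scene')}
P={n:cloud(C[n]) for n in C}
t=P['top'];s=P['scene']
def px(n,u,v): return np.round(P[n][int(v*.64),int(u*.64)],3)
for uv in [(165,275),(215,180),(240,200),(210,335),(190,255),(255,265),(430,255),(463,300),(440,312),(340,330)]: print(uv,px('top',*uv))
def rect(m,Q):
    p=Q[m][:,:2]; r=cv2.minAreaRect((p*1000).astype(np.float32)); return len(p),r
def reg(Q,x0,x1,y0,y1,z0,z1):
    return (Q[...,0]>x0)&(Q[...,0]<x1)&(Q[...,1]>y0)&(Q[...,1]<y1)&(Q[...,2]>z0)&(Q[...,2]<z1)
# top-down height maps
for n in P:
  Q=P[n]
  for nm,b in dict(bar=(.2,.9,.2,.7,.222,.236),post=(.2,.9,.2,.7,.242,.256),wall=(.2,.9,.2,.7,.29,.33),hang=(.2,.9,.1,.7,.257,.268)).items():
    m=reg(Q,*b); p=Q[m]
    k,l=cv2.connectedComponents(m.astype(np.uint8))
    for i in range(1,k):
        w=l==i
        if w.sum()>5:
            c,sz,a=cv2.minAreaRect((Q[w][:,:2]*1000).astype(np.float32)); print(n,nm,w.sum(),np.round(c),np.round(sz),round(a,1),np.round(Q[w][:,2].mean(),3))
  print(n,'fixture')
  for z in [(.055,.065),(.105,.118),(.118,.16),(.165,.18),(.2,.222)]:
    m=reg(Q,.25,.75,-.42,0,*z)
    k,l=cv2.connectedComponents(m.astype(np.uint8))
    for i in range(1,k):
        w=l==i
        if w.sum()>5:
            c,sz,a=cv2.minAreaRect((Q[w][:,:2]*1000).astype(np.float32)); print(n,z,w.sum(),np.round(c),np.round(sz),round(a,1),np.round(Q[w].mean(0),3))
for n,a in (('scene',(230,200,360,330)),('top',(70,80,200,260)),('top',(230,130,330,230))):
    u0,v0,u1,v1=a
    cv2.imwrite(f'pics/c_{n}{u0}.png',cv2.resize(C[n]['p'][v0:v1,u0:u1,::-1],None,fx=3,fy=3,interpolation=cv2.INTER_CUBIC))
a=cv2.imread('pics/c_scene230.png');b=cv2.imread('pics/c_top230.png')
H=max(a.shape[0],b.shape[0]);pad=lambda i:cv2.copyMakeBorder(i,0,H-i.shape[0],0,0,0)
cv2.imwrite('pics/crop1.png',np.hstack([pad(a),pad(b)]))
E
```

```text
(165, 275) [0.493 0.305 0.228]
(215, 180) [0.718 0.251 0.094]
(240, 200) [0.63  0.177 0.221]
(210, 335) [0.388 0.228 0.208]
(190, 255) [0.517 0.252 0.269]
(255, 265) [0.559 0.179 0.03 ]
(430, 255) [ 0.554 -0.173  0.09 ]
(463, 300) [ 0.454 -0.228  0.13 ]
(440, 312) [ 0.441 -0.186  0.092]
(340, 330) [0.424 0.011 0.008]
top bar 11 [887. 245.] [ 3. 11.] 20.2 0.23
top bar 1456 [526. 286.] [ 73. 465.] 80.2 0.227
top bar 10 [524. 253.] [ 5. 15.] 63.0 0.228
top bar 9 [421. 230.] [10.  8.] 44.0 0.223
top bar 10 [395. 228.] [ 1. 14.] 86.8 0.228
top post 219 [743. 267.] [44. 45.] 78.1 0.248
top post 12 [656. 260.] [ 2. 24.] 76.9 0.249
top post 11 [634. 264.] [ 4. 16.] 72.9 0.248
top post 13 [519. 283.] [ 2. 23.] 78.5 0.248
top post 11 [523. 252.] [ 4. 12.] 58.4 0.25
top post 28 [399. 303.] [ 3. 43.] 80.1 0.249
top post 19 [386. 230.] [ 4. 28.] 78.9 0.25
top post 262 [319. 338.] [45. 42.] 80.0 0.247
top wall 59 [648. 262.] [ 6. 44.] 80.7 0.302
top wall 38 [529. 282.] [ 6. 44.] 83.1 0.297
top wall 7 [525. 260.] [12.  5.] 2.9 0.292
top wall 44 [400. 304.] [ 6. 42.] 79.7 0.297
top hang 12 [649. 261
[... 4212 characters left out ...]
] [13. 21.] 49.0 [ 0.575 -0.181  0.138]
scene (0.118, 0.16) 82 [ 547. -147.] [13. 60.] 32.1 [ 0.545 -0.139  0.133]
scene (0.118, 0.16) 9 [690.  -4.] [8. 1.] 34.4 [ 0.691 -0.004  0.142]
scene (0.118, 0.16) 88 [735. -20.] [13. 47.] 20.4 [ 0.736 -0.015  0.139]
scene (0.165, 0.18) 18 [ 453. -243.] [10. 17.] 44.7 [ 0.453 -0.244  0.173]
scene (0.165, 0.18) 86 [ 555. -157.] [13. 84.] 33.5 [ 0.555 -0.155  0.172]
scene (0.165, 0.18) 8 [691.  -5.] [19.  2.] 34.8 [ 0.692 -0.005  0.175]
scene (0.165, 0.18) 48 [733. -18.] [13. 47.] 26.5 [ 0.734 -0.015  0.175]
scene (0.2, 0.222) 27 [ 440. -252.] [18. 14.] 39.8 [ 0.442 -0.251  0.208]
scene (0.2, 0.222) 44 [ 554. -158.] [12. 31.] 36.2 [ 0.555 -0.156  0.208]
```

View pics/crop1.png

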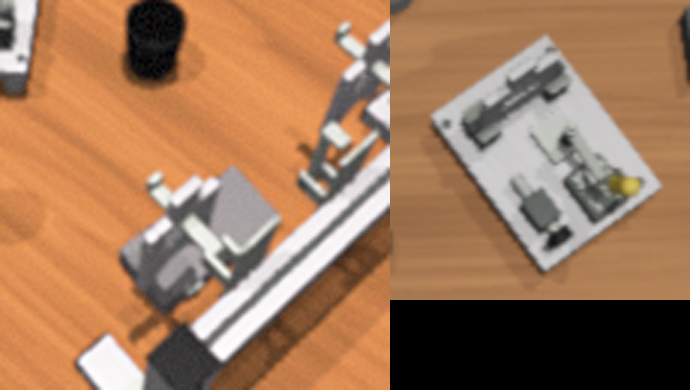

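Crop: the cut-outs of the hanging templates are hidden from both fixed cameras, so the wrist camera will have to tell them apart.

```bash
cat >> h.py <<'E'
import json
def down(yaw,tilt=0):
    "tool down, jaw axis at yaw (deg); tilt (deg) about jaw axis"
    y=np.radians(yaw); Y=np.array([np.cos(y),np.sin(y),0]); Z=np.array([0,0,-1.]); 
    return R.from_matrix(np.stack([np.cross(Y,Z),Y,Z],1))*R.from_euler('y',tilt,degrees=True)
def pose():
    s=robot.read_state(); return np.array(s['tool_pos']),R.from_rotvec(s['orientation'])
def plan(*wps,start=None):
    "wps: (pos, Rot, nrows)"
    p,q=start or pose()
    for (tp,tr,n) in wps:
        tp=np.array(tp,float); p0,q0=p,q
        dv=(q0.inv()*tr).as_rotvec()
        for i in range(1,n+1):
            gp=p0+(tp-p0)*i/n; gq=q0*R.from_rotvec(dv*i/n)
            t=np.round(q.inv().apply(gp-p)*1000); w=np.round((q.inv()*gq).as_rotvec(),2)
            print(t.astype(int).tolist(),w.tolist()); p=p+q.apply(t/1000); q=q*R.from_rotvec(w)
    print('end',np.round(p,4),np.round(q.as_rotvec(),3))
E
python3 - <<'E'
from h import *
i=robot.camera_info('wrist'); p,q=pose()
T=i['cam_to_world']; M=q.as_matrix()
print({k:v for k,v in i.items() if k!='cam_to_world'}, (M.T@(T[:3,3]-p)).round(4), (M.T@T[:3,:3]).round(3).tolist())
# reached yaw
print('now yaw',np.degrees(np.arctan2(M[1,1],M[0,1])))
plan(([.16,.56,.42],down(40),5),([.48,.04,.38],down(-9.5),14))
E
```

```text
{'vertical_fov': 65.70646984690485, 'cx': 258.50130791781345, 'cy': 192.8568277309013} [ 0.0836 -0.0008 -0.2027] [[0.001, 0.955, 0.296], [1.0, -0.001, -0.0], [-0.0, 0.296, -0.955]]
now yaw 75.17076817305792
[-2, -4, -48] [-0.0, 0.0, 0.12]
[-3, -3, -48] [-0.0, 0.0, 0.13]
[-3, -3, -47] [-0.0, 0.0, 0.12]
[-3, -2, -48] [-0.0, 0.0, 0.12]
[-4, -2, -48] [-0.0, 0.0, 0.12]
[-43, -7, 3] [-0.0, 0.0, 0.06]
[-44, -3, 3] [-0.0, 0.0, 0.06]
[-43, -2, 3] [-0.0, 0.0, 0.07]
[-44, 2, 3] [-0.0, 0.0, 0.06]
[-43, 4, 3] [-0.0, 0.0, 0.06]
[-43, 7, 2] [-0.0, 0.0, 0.06]
[-43, 10, 3] [-0.0, 0.0, 0.06]
[-42, 12, 3] [-0.0, 0.0, 0.07]
[-41, 15, 3] [-0.0, 0.0, 0.06]
[-40, 17, 3] [-0.0, 0.0, 0.06]
[-38, 20, 3] [-0.0, 0.0, 0.06]
[-38, 22, 3] [-0.0, 0.0, 0.06]
[-36, 24, 3] [-0.0, 0.0, 0.07]
[-35, 27, 3] [-0.0, 0.0, 0.06]
end [0.4802 0.0398 0.3797] [ 2.399e+00  2.027e+00 -2.000e-03]
```

```bash
python3 - <<'E'
from h import *
plan(([.16,.56,.42],down(40),5),([.49,.03,.26],down(-9.5,50),15))
E
```

```text
[-2, -4, -48] [-0.0, 0.0, 0.12]
[-3, -3, -48] [-0.0, 0.0, 0.13]
[-3, -3, -47] [-0.0, 0.0, 0.12]
[-3, -2, -48] [-0.0, 0.0, 0.12]
[-4, -2, -48] [-0.0, 0.0, 0.12]
[-41, -6, 11] [-0.03, 0.05, 0.05]
[-42, -4, 8] [-0.02, 0.06, 0.06]
[-43, -2, 6] [-0.03, 0.05, 0.05]
[-42, 0, 4] [-0.02, 0.06, 0.06]
[-43, 3, 1] [-0.03, 0.05, 0.05]
[-43, 5, -1] [-0.02, 0.06, 0.05]
[-42, 7, -3] [-0.03, 0.05, 0.06]
[-42, 9, -5] [-0.02, 0.06, 0.05]
[-40, 12, -8] [-0.03, 0.05, 0.06]
[-40, 15, -9] [-0.02, 0.05, 0.05]
[-38, 16, -10] [-0.03, 0.06, 0.05]
[-37, 19, -13] [-0.02, 0.05, 0.06]
[-34, 21, -13] [-0.03, 0.06, 0.05]
[-33, 24, -15] [-0.02, 0.05, 0.06]
[-31, 25, -17] [-0.03, 0.06, 0.05]
end [0.4898 0.0295 0.2601] [-1.859 -1.574 -0.871]
```

```bash
python3 -m pendant '[{"translation":[-2,-4,-48],"twist":[0,0,0.12],"grip":-0.2},{"translation":[-3,-3,-48],"twist":[0,0,0.12],"grip":-0.2},{"translation":[-3,-3,-48],"twist":[0,0,0.12],"grip":-0.2},{"translation":[-3,-2,-48],"twist":[0,0,0.12],"grip":-0.2},{"translation":[-4,-2,-48],"twist":[0,0,0.12],"grip":-0.2},{"translation":[-42,-6,0],"twist":[0,0,0.07],"grip":-0.2},{"translation":[-43,-4,0],"twist":[0,0,0.07],"grip":-0.2},{"translation":[-43,-2,0],"twist":[0,0,0.07],"grip":-0.2},{"translation":[-43,1,0],"twist":[0,0,0.07],"grip":-0.2},{"translation":[-43,4,0],"twist":[0,0,0.07],"grip":-0.2}]'
python3 - <<'E'
from h import *
print(pose()[0])
plan(([.49,.03,.26],down(-9.5,50),10))
E
```

```text
t: 1.1
tool_pos: [0.266, 0.369, 0.425]
orientation: [1.821, 2.555, -0.021]
force: [1.1, -0.6, 0.2]
opening: 0.0372
[0.26601387 0.36896378 0.4249828 ]
[-39, 10, 17] [-0.02, 0.09, 0.05]
[-40, 12, 13] [-0.02, 0.08, 0.04]
[-41, 13, 11] [-0.03, 0.09, 0.05]
[-40, 16, 7] [-0.02, 0.09, 0.05]
[-40, 16, 4] [-0.02, 0.08, 0.04]
[-40, 19, 1] [-0.02, 0.09, 0.05]
[-39, 20, -2] [-0.03, 0.09, 0.04]
[-37, 23, -4] [-0.02, 0.08, 0.05]
[-36, 24, -8] [-0.02, 0.09, 0.05]
[-34, 26, -10] [-0.02, 0.09, 0.04]
end [0.4903 0.0299 0.2605] [-1.855 -1.579 -0.87 ]
```

```bash
python3 -m pendant '[{"translation":[-40,10,2],"twist":[-0.02,0.09,0.05],"grip":-0.2},{"translation":[-42,12,0],"twist":[-0.02,0.08,0.04],"grip":-0.2},{"translation":[-42,13,5],"twist":[-0.03,0.09,0.05],"grip":-0.2},{"translation":[-40,16,7],"twist":[-0.02,0.09,0.05],"grip":-0.2},{"translation":[-40,16,6],"twist":[-0.02,0.08,0.04],"grip":-0.2},{"translation":[-40,19,6],"twist":[-0.02,0.09,0.05],"grip":-0.2},{"translation":[-39,20,2],"twist":[-0.03,0.09,0.04],"grip":-0.2},{"translation":[-37,23,2],"twist":[-0.02,0.08,0.05],"grip":-0.2},{"translation":[-36,24,2],"twist":[-0.02,0.09,0.05],"grip":-0.2},{"translation":[-34,26,2],"twist":[-0.02,0.09,0.04],"grip":-0.2}]'
python3 - <<'E'
from h import *
print(pose()[0])
c=grab('wrist'); cv2.imwrite('pics/w1.png',cv2.resize(c['p'][:,:,::-1],(800,600),interpolation=cv2.INTER_CUBIC))
E
```

```text
t: 2.1
tool_pos: [0.4926, 0.0533, 0.28]
orientation: [-1.865, -1.62, -0.867]
force: [2.2, 1.4, 0.1]
opening: 0.0372
[0.49260938 0.05330661 0.27996315]
```

View pics/w1.png

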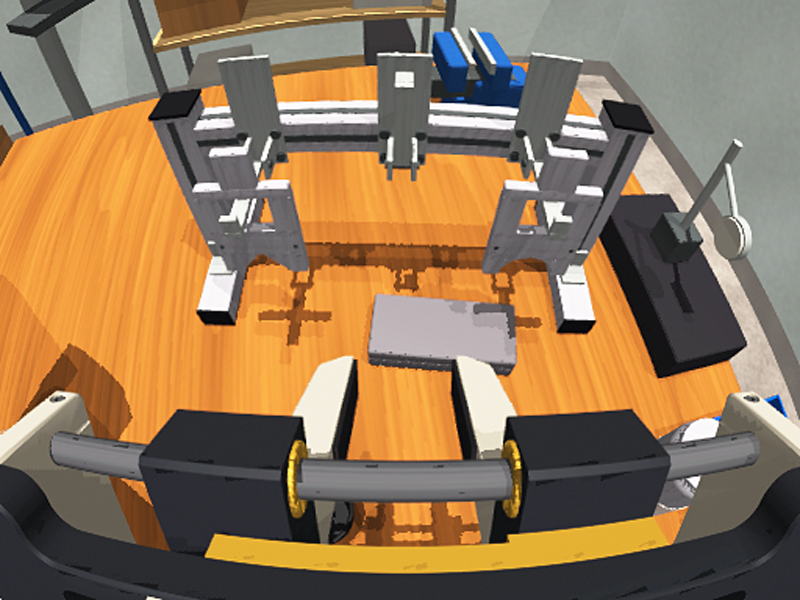

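```bash
python3 - <<'E'
from h import *
c=load('wrist')
a=c['p'][60:190,115:215,::-1]; b=c['p'][60:190,300:400,::-1]
cv2.imwrite('pics/w1c.png',cv2.resize(np.hstack([a,b]),None,fx=4,fy=4,interpolation=cv2.INTER_CUBIC))
P=cloud(c,True)
u=np.array([np.cos(np.radians(-9.5)),np.sin(np.radians(-9.5))]); n=np.array([u[1],-u[0]])  # out
n=np.array([-.165,-.986])
# stand coords: a along u, b along out from origin
A=P[...,:2]@u; B=P[...,:2]@n
for x0,y0,nm in ((.389,.237,'near'),(.6385,.1925,'far'),):
    a0=np.array([x0,y0])@u;b0=np.array([x0,y0])@n
    m=(abs(A-a0)<.06)&(abs(B-b0)<.02)&(P[...,2]>.09)&(P[...,2]<.28)
    q=P[m]; print(nm,m.sum(),'z',np.percentile(q[:,2],[0,1,50,99,100]).round(4))
    print(cv2.fitLine(((q[:,:2])*1000).astype(np.float32),cv2.DIST_HUBER,0,.1,.01).ravel().round(3), 'a',np.percentile(A[m],[1,99])-a0,'b',np.median(B[m])-b0)
    t=m&(P[...,2]>.245); print('tab',t.sum(),np.median(P[t],0),'a',np.percentile(A[t],[2,98])-a0,'bmed',np.median(B[t])-b0)
# walls
for x0,y0 in ((.401,.3065),(.53,.285),(.649,.265)):
    a0=np.array([x0,y0])@u;b0=np.array([x0,y0])@n
    m=(abs(A-a0)<.03)&(abs(B-b0)<.02)&(P[...,2]>.235)&(P[...,2]<.33)
    print('wall',m.sum(),P[m].mean(0).round(4),'a',(np.percentile(A[m],[1,99])-a0).round(4),'b',np.median(B[m])-b0,'zmax',np.percentile(P[m][:,2],99))
    m=(abs(A-a0)<.01)&(B-b0>.018)&(B-b0<.12)&(P[...,2]>.19)&(P[...,2]<.33)
    q=P[m]; print(' arm pts',m.sum(), 'z',np.percentile(q[:,2],[1,50,99]).round(4),'b',(np.percentile(B[m],[1,50,99])-b0).round(4),'a',np.mean(A[m])-a0)
E
```

```text
near 3309 z [0.1079 0.1117 0.196  0.2599 0.261 ]
[ 9.89000e-01 -1.49000e-01  3.87644e+02  2.31714e+02] a [-0.0437515   0.03958446] b 0.005373821511121091
tab 362 [0.38767072 0.2327685  0.2555038 ] a [-0.01697725  0.01343807] bmed 0.005135663628424991
far 3443 z [0.1155 0.12   0.205  0.2681 0.2697]
[ 9.87000e-01 -1.58000e-01  6.34227e+02  1.88705e+02] a [-0.04581559  0.0375622 ] b 0.004458622024791525
tab 512 [0.63260078 0.18939606 0.26032794] a [-0.01944314  0.01134947] bmed 0.004172726193432508
wall 1311 [0.3988 0.3052 0.2701] a [-0.0241  0.0193] b 0.0016751616302088657 zmax 0.30026986202024675
 arm pts 965 z [0.1984 0.2212 0.2601] b [0.0237 0.0763 0.1125] a 0.0003604026404319671
wall 1123 [0.5266 0.2834 0.273 ] a [-0.0249  0.0185] b 0.00164204688610875 zmax 0.2992125487147201
 arm pts 774 z [0.1968 0.2499 0.2894] b [0.0191 0.0321 0.0352] a -0.0018121139199743785
wall 1520 [0.6446 0.2644 0.2744] a [-0.0254  0.018 ] b 0.0013725215927823942 zmax 0.3085720360373605
 arm pts 871 z [0.2133 0.2329 0.2684] b [0.0289 0.0781 0.1123] a -0.0017993744349871221
```

View pics/w1c.png

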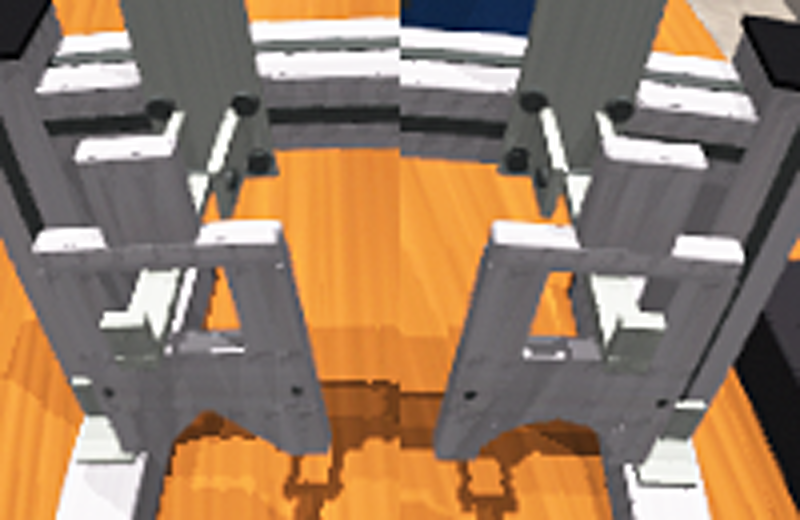

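Left (near) template is the vee, so it hangs on hook c. The right (far) one is half-round on hook a, and the middle folded hook is b. I'll go to hook b, pinch its arm across the width and swing it down.

```bash
python3 - <<'E'
from h import *
plan(([.505,.13,.40],down(-9.5),7),([.5234,.2574,.37],down(-9.5),3))
E
```

```text
[22, 0, -4] [0.0, -0.12, 0.0]
[21, 0, -6] [0.0, -0.13, 0.0]
[20, 0, -8] [0.0, -0.12, 0.0]
[19, 0, -12] [0.0, -0.12, 0.0]
[18, 0, -13] [0.0, -0.12, 0.0]
[15, 0, -15] [0.0, -0.13, 0.01]
[14, 0, -18] [0.0, -0.12, -0.0]
[43, -1, 10] [0.0, 0.0, -0.0]
[43, -1, 10] [0.0, 0.0, -0.0]
[43, -1, 10] [0.0, 0.0, -0.0]
end [0.5237 0.2577 0.3704] [2.399 2.023 0.004]
```

```bash
python3 -m pendant '[{"translation":[22,0,-4],"twist":[0,-0.12,0],"grip":-0.2},{"translation":[21,0,-6],"twist":[0,-0.13,0],"grip":-0.2},{"translation":[20,0,-8],"twist":[0,-0.12,0],"grip":-0.2},{"translation":[19,0,-12],"twist":[0,-0.12,0],"grip":-0.2},{"translation":[18,0,-13],"twist":[0,-0.12,0],"grip":-0.2},{"translation":[15,0,-15],"twist":[0,-0.13,0.01],"grip":-0.2},{"translation":[14,0,-18],"twist":[0,-0.12,0],"grip":-0.2},{"translation":[43,-1,10],"twist":[0,0,0],"grip":-0.2},{"translation":[43,-1,10],"twist":[0,0,0],"grip":-0.2},{"translation":[43,-1,10],"twist":[0,0,0],"grip":-0.2}]'
python3 - <<'E'
from h import *
plan(([.5234,.2574,.34],down(-9.5),2),([.5234,.2574,.2585],down(-9.5),4))
E
```

```text
t: 3.15
tool_pos: [0.5308, 0.2557, 0.3625]
orientation: [2.427, 1.991, -0.035]
force: [0.7, -0.8, 0.2]
opening: 0.0373
[0, -4, 11] [-0.01, 0.01, -0.02]
[1, -3, 12] [-0.0, 0.01, -0.01]
[0, 0, 20] [-0.0, -0.0, -0.0]
[0, 0, 21] [-0.0, -0.0, -0.0]
[0, 0, 20] [-0.0, -0.0, -0.0]
[-1, 0, 20] [-0.0, -0.0, -0.0]
end [0.5236 0.2569 0.2585] [-2.397e+00 -2.027e+00  1.000e-03]
```

```bash
python3 -m pendant '[{"translation":[0,-4,8],"twist":[-0.01,0.01,-0.02],"grip":-0.2},{"translation":[1,-3,8],"twist":[0,0.01,-0.01],"grip":-0.2},{"translation":[0,0,8],"twist":[0,0,0],"grip":-0.2},{"translation":[0,0,8],"twist":[0,0,0],"grip":-0.2},{"translation":[0,0,8],"twist":[0,0,0],"grip":-0.2},{"translation":[0,0,0],"twist":[0,0,0],"grip":-0.2},{"translation":[0,0,0],"twist":[0,0,0],"grip":-0.2},{"translation":[0,0,0],"twist":[0,0,0],"grip":-0.2},{"translation":[0,0,0],"twist":[0,0,0],"grip":-0.2},{"translation":[0,0,0],"twist":[0,0,0],"grip":-0.2}]'
python3 - <<'E'
from h import *
p,q=pose(); c=grab('wrist'); P=cloud(c,True); L=q.inv().apply((P-p).reshape(-1,3)).reshape(P.shape)
# arm pts near z .24-.295 in tool frame
m=(P[...,2]>.23)&(P[...,2]<.295)&(abs(L[...,0])<.022)&(abs(L[...,1])<.017)
print(p,np.round(np.percentile(L[m],[2,50,98],axis=0),4),m.sum())
m=(P[...,2]>.24)&(P[...,2]<.31)&(L[...,0]>.018)&(L[...,0]<.04)&(abs(L[...,1])<.035)
print(np.round(np.percentile(L[m],[2,50,98],axis=0),4),m.sum(), np.percentile(P[m][:,2],99))
plan(([.5234,.2574,.2585],down(-9.5),4))
cv2.imwrite('pics/w2.png',cv2.resize(c['p'][:,:,::-1],(800,600),interpolation=cv2.INTER_CUBIC))
E
```

```text
t: 4.15
tool_pos: [0.5226, 0.2603, 0.3156]
orientation: [-2.392, -2.027, 0.01]
force: [0.5, -1.3, -0.1]
opening: 0.0375
[0.52264784 0.26025386 0.31564137] [[-0.0065 -0.0061  0.0255]
 [ 0.0046  0.0004  0.0269]
 [ 0.0149  0.0071  0.0827]] 489
[[ 0.0251 -0.0202  0.0162]
 [ 0.0283  0.0005  0.0309]
 [ 0.0287  0.0217  0.0718]] 988 0.2996659439799967
[-1, 0, 14] [-0.0, 0.0, 0.0]
[0, 1, 15] [-0.0, 0.0, 0.0]
[-1, 0, 14] [-0.01, 0.0, 0.0]
[-1, 1, 14] [0.0, 0.0, 0.0]
end [0.5238 0.257  0.2587] [2.396 2.03  0.   ]
```

View pics/w2.png

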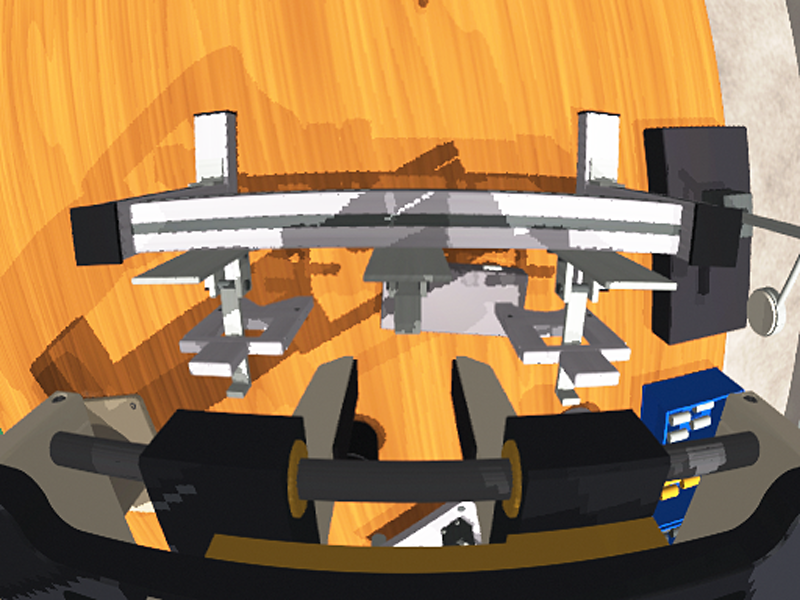

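The picture shows the folded arm at (405,290), centred between the fingers. Depth puts it within 1 mm in y and about 3 mm in x. I'll descend and pinch.

```bash
python3 -m pendant '[{"translation":[-1,0,15],"twist":[0,0,0],"grip":-0.2},{"translation":[0,0,15],"twist":[0,0,0],"grip":-0.2},{"translation":[0,0,15],"twist":[0,0,0],"grip":-0.2},{"translation":[0,0,14],"twist":[0,0,0],"grip":-0.2},{"translation":[0,0,2],"twist":[0,0,0],"grip":-1},{"translation":[0,0,0],"twist":[0,0,0],"grip":-1},{"translation":[0,0,0],"twist":[0,0,0],"grip":-1},{"translation":[0,0,0],"twist":[0,0,0],"grip":-1},{"translation":[0,0,0],"twist":[0,0,0],"grip":-1},{"translation":[0,0,0],"twist":[0,0,0],"grip":-1}]' 12
```

```text
t: 5.2
tool_pos: [0.5236, 0.2593, 0.2514]
orientation: [-2.394, -2.028, 0.006]
force: [0.1, 0.4, -3.9]
opening: 0.0129
```

```bash
python3 -m pendant '[{"translation":[-10,0,1],"twist":[0,0,0],"grip":-1},{"translation":[-10,0,2],"twist":[0,0,0],"grip":-1},{"translation":[-10,0,4],"twist":[0,0,0],"grip":-1},{"translation":[-9,0,5],"twist":[0,0,0],"grip":-1},{"translation":[-8,0,7],"twist":[0,0,0],"grip":-1},{"translation":[-7,0,8],"twist":[0,0,0],"grip":-1},{"translation":[-5,0,9],"twist":[0,0,0],"grip":-1},{"translation":[-4,0,9],"twist":[0,0,0],"grip":-1},{"translation":[-2,0,10],"twist":[0,0,0],"grip":-1},{"translation":[0,0,0],"twist":[0,0,0],"grip":-1}]'
python3 - <<'E'
from h import *
p,q=pose(); d=p-np.array([.5234,.2574,.2055-.019]); n=np.array([-.165,-.986,0])
o=d@n; print(p,'out',o,'up',d[2],'theta',np.degrees(np.arctan2(o,d[2])),np.hypot(o,d[2]))
E
```

```text
t: 6.2
tool_pos: [0.511, 0.1825, 0.2067]
orientation: [2.398, 2.023, 0.001]
force: [4.1, 10.5, -8.0]
opening: 0.0137
[0.51104314 0.18249565 0.2066933 ] out 0.07589457109885465 up 0.020193302137408997 theta 75.10048070771411 0.07853505824465778
```

```bash
python3 -m pendant '[{"translation":[2,0,5],"twist":[0,0,0],"grip":-1},{"translation":[2,0,5],"twist":[0,0,0],"grip":-1},{"translation":[1,0,5],"twist":[0,0,0],"grip":-1},{"translation":[1,0,5],"twist":[0,0,0],"grip":-1},{"translation":[0,0,3],"twist":[0,0,0],"grip":-1},{"translation":[0,0,2],"twist":[0,0,0],"grip":-1},{"translation":[0,0,0],"twist":[0,0,0],"grip":-0.2},{"translation":[0,0,0],"twist":[0,0,0],"grip":-0.2},{"translation":[0,0,0],"twist":[0,0,0],"grip":-0.2},{"translation":[0,0,0],"twist":[0,0,0],"grip":-0.2}]'
python3 - <<'E'
from h import *
p,q=pose(); c=grab('wrist'); P=cloud(c,True)
u=np.array([.986,-.165]);n=np.array([-.165,-.986]); D=P[...,:2]-np.array([.5234,.2574]); a=D@u;b=D@n
m=(abs(a)<.009)&(b>.0)&(b<.1)&(P[...,2]>.15)&(P[...,2]<.24)
print(p,m.sum())
for lo in np.arange(0,.1,.01):
    k=m&(b>=lo)&(b<lo+.01)
    if k.sum(): print(lo.round(2),k.sum(),np.percentile(P[k][:,2],[10,50,90]).round(4),a[k].mean().round(4))
E
```

```text
t: 7.2
tool_pos: [0.5108, 0.1778, 0.1854]
orientation: [2.397, 2.01, -0.01]
force: [-0.2, 0.1, 0.4]
opening: 0.0363
[0.51075946 0.1778407  0.1853691 ] 3313
0.0 465 [0.2078 0.2088 0.2102] -0.0001
0.01 405 [0.209  0.21   0.2109] -0.0009
0.02 383 [0.2102 0.2111 0.2121] -0.0007
0.03 376 [0.2113 0.2121 0.213 ] -0.0007
0.04 377 [0.2122 0.2132 0.2141] -0.0009
0.05 352 [0.2134 0.2143 0.2153] -0.0007
0.06 339 [0.2144 0.2153 0.2161] -0.0008
0.07 600 [0.2159 0.2233 0.2321] -0.0008
0.08 16 [0.2311 0.232  0.2323] -0.0002
```

Depth shows the arm about 6° short of level. I'll lift, shut the fingers and press it down to its stop.

```bash
python3 -m pendant '[{"translation":[0,0,-20],"twist":[0,0,0],"grip":-0.2},{"translation":[0,0,-20],"twist":[0,0,0],"grip":-0.2},{"translation":[0,0,-20],"twist":[0,0,0],"grip":-0.6},{"translation":[10,0,-5],"twist":[0,0,0],"grip":-1},{"translation":[12,0,0],"twist":[0,0,0],"grip":-1},{"translation":[0,0,0],"twist":[0,0,0],"grip":-1},{"translation":[0,0,8],"twist":[0,0,0],"grip":-1},{"translation":[0,0,8],"twist":[0,0,0],"grip":-1},{"translation":[0,0,8],"twist":[0,0,0],"grip":-1},{"translation":[0,0,2],"twist":[0,0,0],"grip":-1}]'
python3 -c "
from h import *
p,q=pose();d=p[:2]-np.array([.5234,.2574]);print(d@np.array([-.165,-.986]),d@np.array([.986,-.165]))"
```

```text
t: 8.25
tool_pos: [0.5122, 0.2024, 0.2178]
orientation: [2.398, 2.014, -0.022]
force: [0.3, 0.3, -0.7]
opening: 0.0006
0.05607606344000309 -0.001977371750045892
```

```bash
python3 -m pendant '[{"translation":[0,0,4],"twist":[0,0,0],"grip":-1},{"translation":[0,0,4],"twist":[0,0,0],"grip":-1},{"translation":[0,0,4],"twist":[0,0,0],"grip":-1},{"translation":[0,0,4],"twist":[0,0,0],"grip":-1},{"translation":[0,0,2],"twist":[0,0,0],"grip":-1},{"translation":[0,0,-20],"twist":[0,0,0],"grip":-1},{"translation":[0,0,-40],"twist":[0,0,0],"grip":-1},{"translation":[-20,0,-40],"twist":[0,0,0],"grip":-0.4},{"translation":[-30,0,-40],"twist":[0,0,0],"grip":-0.2},{"translation":[-40,0,-20],"twist":[0,0,0],"grip":-0.1}]'
python3 - <<'E'
from h import *
p,q=pose(); c=grab('wrist'); P=cloud(c,True)
u=np.array([.986,-.165]);n=np.array([-.165,-.986]); D=P[...,:2]-np.array([.5234,.2574]); a=D@u;b=D@n
m=(abs(a)<.009)&(b>.0)&(b<.1)&(P[...,2]>.15)&(P[...,2]<.24)
print(p,m.sum())
for lo in np.arange(0,.1,.01):
    k=m&(b>=lo)&(b<lo+.01)
    if k.sum(): print(lo.round(2),k.sum(),np.percentile(P[k][:,2],[10,50,90]).round(4),a[k].mean().round(4))
k=m&(P[...,2]>.218);print('lip b',np.percentile(b[k],[2,98]))
plan(([.535,-.06,.36],down(-40),6),([.553,-.160,.32],down(-56.2),4))
E
```

```text
t: 9.25
tool_pos: [0.4942, 0.1161, 0.3581]
orientation: [2.397, 2.023, -0.039]
force: [0.6, -0.4, 0.5]
opening: 0.0201
[0.49417889 0.11610599 0.35806764] 886
0.0 116 [0.2077 0.2087 0.2107] 0.0001
0.01 104 [0.2088 0.2101 0.2112] -0.0009
0.02 100 [0.2101 0.2112 0.2122] -0.0011
0.03 96 [0.2111 0.212  0.2133] -0.001
0.04 108 [0.2121 0.2132 0.2144] -0.0011
0.05 115 [0.2134 0.2143 0.2155] -0.0006
0.06 104 [0.2144 0.2155 0.2165] -0.0005
0.07 130 [0.2156 0.2243 0.2326] -0.0006
0.08 13 [0.2311 0.2316 0.2326] -0.0007
lip b [0.07511673 0.08073171]
[-27, 12, 1] [-0.0, 0.0, 0.09]
[-26, 13, 1] [-0.0, 0.01, 0.09]
[-24, 17, 0] [-0.0, 0.0, 0.08]
[-23, 18, 1] [-0.0, 0.01, 0.09]
[-21, 20, 0] [-0.0, 0.0, 0.09]
[-20, 22, 0] [-0.0, 0.01, 0.09]
[-16, 19, 10] [-0.0, -0.0, 0.07]
[-15, 21, 10] [-0.0, -0.0, 0.07]
[-13, 22, 10] [-0.0, -0.0, 0.07]
[-12, 22, 10] [-0.0, -0.0, 0.07]
end [ 0.553  -0.16    0.3201] [-3.003 -0.91  -0.005]
```

```bash
python3 - <<'E'
from h import *
c=load('wrist'); P=cloud(c,True)
u=np.array([.986,-.165]);n=np.array([-.165,-.986])
for nm,w in (('c',(.3996,.3045)),('b',(.5277,.283)),('a',(.6465,.264))):
    D=P[...,:2]-(np.array(w)+.026*n); a=D@u;b=D@n
    m=(abs(a)<.009)&(b>.0)&(b<.1)&(P[...,2]>.17)&(P[...,2]<.225)
    for lo in np.arange(0,.08,.01):
        k=m&(b>=lo)&(b<lo+.01)
        if k.sum()>8: print(nm,lo.round(2),k.sum(),np.median(P[k][:,2]).round(4),a[k].mean().round(4))
E
```

```text
c 0.0 104 0.2096 -0.0002
c 0.01 95 0.2095 -0.0004
c 0.02 97 0.2095 -0.0004
c 0.03 52 0.2094 -0.0001
c 0.04 34 0.2102 0.0003
c 0.05 98 0.2096 -0.0005
c 0.06 97 0.2098 -0.0004
c 0.07 107 0.2099 0.0003
b 0.0 116 0.2087 0.0001
b 0.01 106 0.2101 -0.001
b 0.02 98 0.2112 -0.0011
b 0.03 99 0.212 -0.001
b 0.04 105 0.2133 -0.0011
b 0.05 115 0.2143 -0.0006
b 0.06 104 0.2155 -0.0005
b 0.07 65 0.2162 -0.0005
a 0.0 118 0.2181 0.0007
a 0.01 99 0.2177 -0.0018
a 0.02 105 0.2179 -0.0019
a 0.03 90 0.218 -0.0024
a 0.05 106 0.218 -0.0017
a 0.06 103 0.2177 -0.0019
a 0.07 96 0.218 -0.0021
```

Hooks a and c read level, but b is still about 6° short. The template's weight (>0.12 N m against 0.05 friction) will seat it, so I'm going on to the fixture.

```bash
python3 -m pendant '[{"translation":[-29,13,1],"twist":[0,0,0.09],"grip":0.3},{"translation":[-28,14,1],"twist":[0,0.01,0.09],"grip":0.3},{"translation":[-26,18,0],"twist":[0,0,0.09],"grip":0.3},{"translation":[-25,19,1],"twist":[0,0.01,0.09],"grip":0.3},{"translation":[-23,22,0],"twist":[0,0,0.09],"grip":0.3},{"translation":[-22,24,0],"twist":[0,0.01,0.09],"grip":0.3},{"translation":[-16,20,10],"twist":[0,0,0.07],"grip":0.3},{"translation":[-15,21,10],"twist":[0,0,0.07],"grip":0.3},{"translation":[-13,22,10],"twist":[0,0,0.07],"grip":0.3},{"translation":[-4,8,0],"twist":[0,0,0.02],"grip":0.3}]'
python3 - <<'E'
from h import *
p,q=pose(); print(np.degrees(np.arctan2(*q.as_matrix()[[1,0],1])))
c=grab('wrist'); P=cloud(c,True)
m=(P[...,2]>.2)&(P[...,2]<.222)&(np.hypot(P[...,0]-.553,P[...,1]+.16)<.03)
z=np.median(P[m][:,2]); print(m.sum(),z); m&=abs(P[...,2]-z)<.004
print(cv2.minAreaRect((P[m][:,:2]*1000).astype(np.float32)),P[m].mean(0))
m=(P[...,2]>.165)&(P[...,2]<.182)&(np.hypot(P[...,0]-.553,P[...,1]+.16)<.05)
print(cv2.minAreaRect((P[m][:,:2]*1000).astype(np.float32)),np.median(P[m],0))
e=c['p'][:,:,::-1]; cv2.imwrite('pics/w3.png',cv2.resize(e,(800,600),interpolation=cv2.INTER_CUBIC))
plan(([.553,-.16,.28],down(-56.2),3))
E
```

```text
t: 10.3
tool_pos: [0.5526, -0.1723, 0.3354]
orientation: [3.003, 0.922, 0.027]
force: [0.4, 0.3, -0.1]
opening: 0.0602
-55.84956912382425
302 0.2112892070017418
((551.2467041015625, -159.5740966796875), (10.157378196716309, 31.876123428344727), 33.878414154052734) [ 0.55145754 -0.15976068  0.21138644]
((551.2168579101562, -159.68727111816406), (10.381185531616211, 83.2309799194336), 35.09054183959961) [ 0.55708893 -0.15977611  0.17452328]
[2, -4, 19] [0.0, -0.01, 0.0]
[2, -3, 19] [0.0, -0.0, 0.0]
[3, -4, 18] [0.01, -0.01, 0.01]
end [ 0.5531 -0.1597  0.2803] [-3.005 -0.907  0.007]
```

View pics/w3.png

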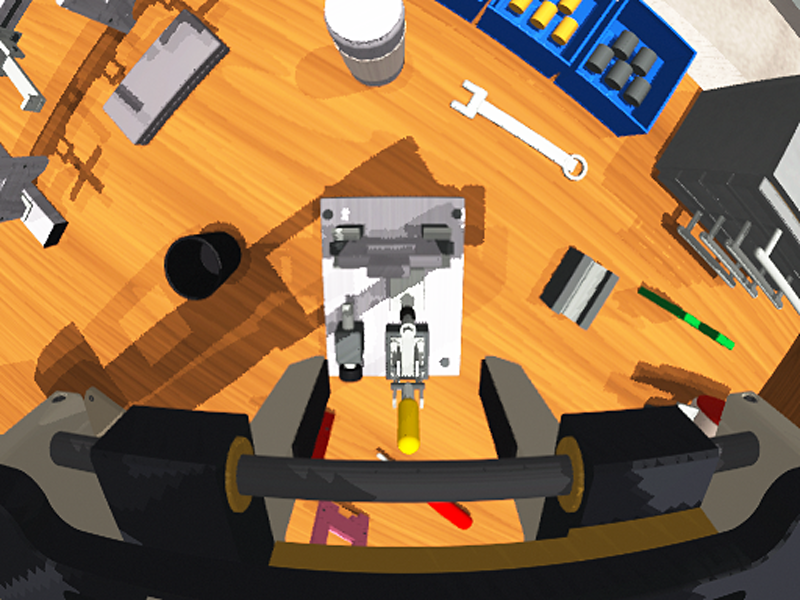

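Picture: the stepped template is seated at about (390,250), with the clamp handle at (408,425), clear of the tool. Depth puts the tab centre at (0.5513, −0.1597), top 0.211.

```bash
python3 - <<'E'
from h import *
plan(([.5513,-.1597,.25],down(-55.8),4),([.5513,-.1597,.178],down(-55.8),4))
E
```

```text
[1, -3, 22] [0.0, -0.0, -0.0]
[1, -3, 21] [0.0, -0.01, -0.0]
[2, -3, 22] [0.0, -0.0, -0.0]
[1, -3, 21] [0.01, -0.01, -0.0]
[0, 0, 18] [-0.0, 0.0, -0.0]
[0, 0, 18] [-0.0, 0.0, -0.0]
[0, 0, 18] [-0.0, 0.0, -0.0]
[0, 0, 18] [-0.0, 0.0, -0.0]
end [ 0.551  -0.1598  0.1783] [-3.001 -0.922  0.007]
```

```bash
python3 -m pendant '[{"translation":[1,-3,22],"twist":[0,0,0],"grip":0.3},{"translation":[1,-3,22],"twist":[0,-0.01,0],"grip":0.3},{"translation":[2,-3,22],"twist":[0,0,0],"grip":0.3},{"translation":[1,-3,22],"twist":[0.01,-0.01,0],"grip":0.3},{"translation":[0,0,16],"twist":[0,0,0],"grip":0.3},{"translation":[0,0,16],"twist":[0,0,0],"grip":0.3},{"translation":[0,0,8],"twist":[0,0,0],"grip":0.3},{"translation":[0,0,0],"twist":[0,0,0],"grip":0.3},{"translation":[0,0,0],"twist":[0,0,0],"grip":0.3},{"translation":[0,0,0],"twist":[0,0,0],"grip":0.3}]'
python3 - <<'E'
from h import *
plan(([.5513,-.1597,.178],down(-55.8),3))
E
```

```text
t: 11.35
tool_pos: [0.5545, -0.1564, 0.2094]
orientation: [2.997, 0.937, 0.005]
force: [0.2, 0.1, 0.1]
opening: 0.0607
[-2, 0, 10] [0.0, -0.0, 0.0]
[-1, 1, 11] [0.0, -0.0, 0.01]
[-2, 0, 10] [0.0, -0.0, -0.0]
end [ 0.5511 -0.1601  0.1784] [3.001 0.922 0.005]
```

```bash
python3 -m pendant '[{"translation":[-2,0,10],"twist":[0,0,0],"grip":0.3},{"translation":[-2,1,10],"twist":[0,0,0.01],"grip":0.3},{"translation":[-1,0,9],"twist":[0,0,0],"grip":0.3},{"translation":[0,0,0],"twist":[0,0,0],"grip":-1},{"translation":[0,0,0],"twist":[0,0,0],"grip":-1},{"translation":[0,0,0],"twist":[0,0,0],"grip":-1},{"translation":[0,0,0],"twist":[0,0,0],"grip":-1},{"translation":[0,0,0],"twist":[0,0,0],"grip":-1},{"translation":[0,0,0],"twist":[0,0,0],"grip":-1},{"translation":[0,0,0],"twist":[0,0,0],"grip":-1}]' 45
python3 - <<'E'
from h import *
p,q=pose(); print(q.as_rotvec(), q.as_matrix()[:,2], np.degrees(np.arctan2(*q.as_matrix()[[1,0],1])))
E
```

```text
t: 12.35
tool_pos: [0.5521, -0.1613, 0.1804]
orientation: [3.0, 0.919, 0.01]
force: [-0.3, 0.9, 0.8]
opening: 0.009
[2.99960846 0.91887165 0.00991117] [ 0.00732553 -0.00234165 -0.99997043] -55.937972493660624
```

```bash
python3 - <<'E'
from h import *
c=grab('wrist'); s=grab('scene')
a=cv2.resize(c['p'][60:330,120:400,::-1],(400,386)); b=cv2.resize(s['p'][130:260,180:310,::-1],(386,386),interpolation=cv2.INTER_CUBIC)
cv2.imwrite('pics/g1.png',np.hstack([a,b])); print(robot.read_state()['opening'])
E
```

```text
0.0022157318521490916
```

View pics/g1.png

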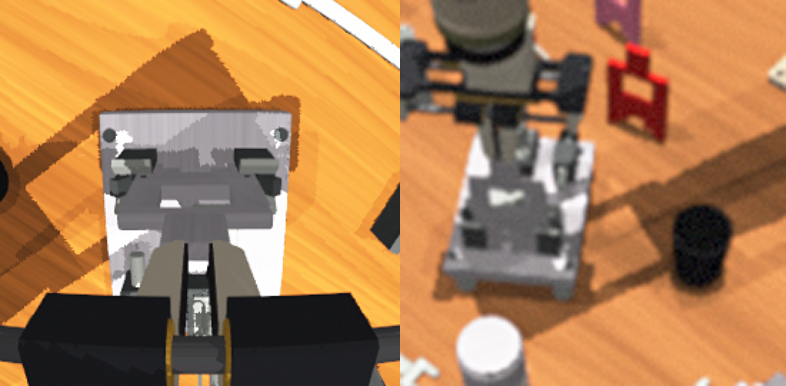

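```bash
python3 - <<'E'
from h import *
p,q=pose(); c=load('wrist'); s=load('scene'); print(p,robot.read_state()['force'])
P=cloud(c,True); L=q.inv().apply((P-p).reshape(-1,3)).reshape(P.shape)
for nm,Q in (('wrist',P),('scene',cloud(s))):
    l=q.inv().apply((Q-p).reshape(-1,3)).reshape(Q.shape)
    for z0 in np.arange(.14,.3,.01):
        m=(Q[...,2]>z0)&(Q[...,2]<z0+.01)&(abs(l[...,0])<.04)&(abs(l[...,1])<.045)
        if m.sum()>5: print(nm,z0.round(2),m.sum(),'x',np.percentile(l[m][:,0],[2,25,50,75,98]).round(4),'y',np.percentile(l[m][:,1],[2,98]).round(4))
E
```

```text
[ 0.55204619 -0.16128255  0.18037514] [-0.24370972 -0.73749352  0.59931926]
wrist 0.14 193 x [0.0002 0.0045 0.0046 0.0048 0.0051] y [-0.0428  0.0394]
wrist 0.15 192 x [0.003  0.0045 0.0047 0.0048 0.0052] y [-0.0425  0.0394]
wrist 0.16 368 x [0.0042 0.0045 0.0047 0.0049 0.0052] y [-0.042  0.038]
wrist 0.17 1087 x [-0.0046 -0.0011  0.0022  0.0045  0.0051] y [-0.0417  0.0381]
wrist 0.18 215 x [0.004  0.0046 0.0048 0.005  0.0052] y [-0.0167  0.0133]
wrist 0.19 257 x [0.0037 0.0046 0.0048 0.005  0.0053] y [-0.0166  0.0136]
wrist 0.2 286 x [0.0038 0.0046 0.0048 0.005  0.0054] y [-0.0169  0.0135]
wrist 0.21 300 x [-0.0045 -0.0008  0.0028  0.0048  0.0083] y [-0.0156  0.0105]
wrist 0.22 342 x [-0.0061  0.0077  0.008   0.0083  0.0087] y [-0.0175  0.0175]
wrist 0.23 431 x [0.0062 0.0077 0.008  0.0082 0.0087] y [-0.0185  0.0185]
wrist 0.24 522 x [-0.0058  0.0076  0.008   0.0083  0.0087] y [-0.0188  0.0188]
wrist 0.25 685 x [0.0058 0.0077 0.0081 0.0083 0.0088] y [-0.0196  0.0196]
wrist 0.26 419 x [-0.0061  0.0071  0.0079  0.0083  0.0088] y [-0.0194  0.0194]
wrist 0.27 245 x [0.0017 0.0058 0.0071 
[... 521 characters left out ...]
0.0084 0.0105] y [-0.0168  0.0107]
scene 0.19 26 x [0.0058 0.0071 0.0081 0.0089 0.0096] y [-0.0177  0.0141]
scene 0.2 25 x [-0.0003  0.0062  0.0072  0.0083  0.0105] y [-0.0174  0.0118]
scene 0.21 11 x [0.0033 0.0054 0.0074 0.0096 0.011 ] y [-0.0138  0.0121]
scene 0.22 20 x [-0.      0.0096  0.011   0.0118  0.0129] y [-0.016  0.015]
scene 0.23 25 x [-0.0031  0.0097  0.0107  0.0124  0.0137] y [-0.0176  0.0154]
scene 0.24 25 x [0.0068 0.0106 0.0113 0.0122 0.0133] y [-0.0184  0.0161]
scene 0.25 26 x [0.0035 0.0101 0.0113 0.0121 0.0133] y [-0.0184  0.0163]
scene 0.26 29 x [0.0041 0.0105 0.0114 0.0122 0.0131] y [-0.0184  0.0168]
scene 0.27 6 x [0.0101 0.0115 0.0126 0.0132 0.0133] y [0.005  0.0168]
```

Pressing and gripping both missed for the same reason. The depth shows the template lined up exactly, but the finger surface ends around z≈0.213, far above the reported TCP of 0.180. I'll measure where the real fingertips are in the tool frame.

```bash
python3 - <<'E'
from h import *
p,q=pose()
for nm in('wrist','scene'):
    Q=cloud(load(nm),nm=='wrist'); l=q.inv().apply((Q-p).reshape(-1,3)).reshape(Q.shape)
    x0=.0065 if nm=='wrist' else .0095
    for z0 in np.arange(-.05,-.01,.002):
        m=(l[...,2]>z0)&(l[...,2]<z0+.002)&(l[...,0]>x0)&(l[...,0]<.02)&(abs(l[...,1])<.03)
        print(nm,z0.round(3),m.sum())
    m=(l[...,0]>-.02)&(l[...,0]<.02)&(abs(l[...,1])<.016)&(l[...,2]>-.04)&(l[...,2]<-.024)
    print(np.percentile(l[m][:,2],[1,10,50,90,99]).round(4))
E
python3 -m pendant '[{"translation":[0,0,-10],"twist":[0,0,0],"grip":-1},{"translation":[0,0,-20],"twist":[0,0,0],"grip":-1},{"translation":[0,0,-20],"twist":[0,0,0],"grip":-1},{"translation":[0,0,-10],"twist":[0,0,0],"grip":0},{"translation":[0,0,0],"twist":[0,0,0],"grip":0.3},{"translation":[0,0,0],"twist":[0,0,0],"grip":0.3},{"translation":[0,0,0],"twist":[0,0,0],"grip":0.3},{"translation":[0,0,0],"twist":[0,0,0],"grip":0.3},{"translation":[0,0,0],"twist":[0,0,0],"grip":0.3},{"translation":[0,0,0],"twist":[0,0,0],"grip":0.3}]'
python3 - <<'E'
from h import *
p,q=pose(); c=grab('wrist');Q=cloud(c,True); l=q.inv().apply((Q-p).reshape(-1,3)).reshape(Q.shape)
m=(abs(l[...,0])<.02)&(abs(l[...,1])<.06)&(abs(l[...,1])>.02)&(l[...,2]>-.06)&(l[...,2]<.01)
print(m.sum(),np.percentile(l[m],[1,10,50,90,99],axis=0).round(4),robot.read_state()['opening'])
m=(Q[...,2]>.2)&(Q[...,2]<.222)&(np.hypot(Q[...,0]-.552,Q[...,1]+.16)<.03)
print(cv2.minAreaRect((Q[m][:,:2]*1000).astype(np.float32)),np.median(Q[m],0))
E
```

```text
wrist -0.05 70
wrist -0.048 75
wrist -0.046 72
wrist -0.044 42
wrist -0.042 48
wrist -0.04 34
wrist -0.038 11
wrist -0.036 0
wrist -0.034 0
wrist -0.032 0
wrist -0.03 0
wrist -0.028 0
wrist -0.026 0
wrist -0.024 0
wrist -0.022 0
wrist -0.02 0
wrist -0.018 0
wrist -0.016 0
wrist -0.014 0
wrist -0.012 0
[-0.0395 -0.038  -0.0309 -0.0256 -0.0243]
scene -0.05 4
scene -0.048 4
scene -0.046 2
scene -0.044 2
scene -0.042 2
scene -0.04 3
scene -0.038 1
scene -0.036 0
scene -0.034 0
scene -0.032 1
scene -0.03 0
scene -0.028 0
scene -0.026 2
scene -0.024 0
scene -0.022 1
scene -0.02 0
scene -0.018 0
scene -0.016 0
scene -0.014 0
scene -0.012 0
[-0.0397 -0.0384 -0.029  -0.0249 -0.0242]
t: 13.45
tool_pos: [0.5503, -0.1606, 0.2412]
orientation: [3.002, 0.92, 0.005]
force: [-0.4, 0.3, -0.1]
opening: 0.0517
1080 [[-0.0081 -0.0395 -0.0598]
 [-0.003  -0.0351 -0.0583]
 [ 0.0078 -0.0256 -0.0505]
 [ 0.0084  0.035  -0.0405]
 [ 0.0087  0.0397 -0.0372]] 0.056226293465513145
((551.1180419921875, -160.06399536132812), (10.672759056091309, 31.635866165161133), 34.27737808227539) [ 0.55221043 -0.1591394   0.21131129]
```

```bash
python3 - <<'E'
from h import *
p,q=pose(); c=load('wrist');Q=cloud(c,True); l=q.inv().apply((Q-p).reshape(-1,3)).reshape(Q.shape)
for z0 in np.arange(-.2,-.03,.01):
    m=(l[...,2]>z0)&(l[...,2]<z0+.01)&(abs(l[...,0])<.08)&(abs(l[...,1])<.13)
    if m.sum()>5: print(z0.round(2),m.sum(),'x',np.percentile(l[m][:,0],[1,50,99]).round(3),'|y|',np.percentile(abs(l[m][:,1]),[1,50,99]).round(3))
plan(([.5515,-.1598,.19],down(-55.8),3),([.5515,-.1598,.142],down(-55.8),3))
E
```

```text
-0.17 7662 x [0.003 0.022 0.033] |y| [0.019 0.06  0.085]
-0.16 12080 x [0.02  0.022 0.034] |y| [0.001 0.03  0.073]
-0.15 14703 x [0.011 0.026 0.035] |y| [0.002 0.039 0.081]
-0.14 13442 x [0.    0.029 0.035] |y| [0.001 0.033 0.083]
-0.13 3751 x [-0.011  0.028  0.035] |y| [0.027 0.077 0.084]
-0.12 337 x [-0.011 -0.003  0.005] |y| [0.027 0.027 0.028]
-0.11 318 x [-0.01   0.008  0.009] |y| [0.027 0.03  0.036]
-0.1 818 x [0.    0.008 0.009] |y| [0.026 0.03  0.039]
-0.09 907 x [-0.006  0.008  0.009] |y| [0.026 0.031 0.041]
-0.08 810 x [-0.008  0.008  0.009] |y| [0.026 0.031 0.042]
-0.07 661 x [-0.008  0.008  0.009] |y| [0.026 0.03  0.041]
-0.06 557 x [-0.008  0.008  0.009] |y| [0.026 0.03  0.04 ]
-0.05 434 x [-0.008  0.008  0.009] |y| [0.026 0.029 0.039]
-0.04 85 x [-0.006  0.007  0.008] |y| [0.026 0.027 0.033]
[0, 0, 17] [0.0, -0.0, -0.0]
[1, 0, 17] [0.0, -0.0, -0.0]
[0, 0, 17] [0.0, -0.0, -0.0]
[0, 0, 16] [0.0, -0.0, -0.0]
[0, 0, 16] [0.0, -0.0, -0.0]
[0, 0, 16] [0.0, -0.0, -0.0]
end [ 0.5514 -0.1601  0.1422] [3.002 0.92  0.004]
```

The whole gripper sits 37 mm further back than the reported TCP: the tips are at tool z = −37 mm and the body at −121 mm instead of −84 mm. I'll correct for that from here on.

```bash
cat >> h.py <<'E'
def pose():  # TRUE fingertip: reported TCP lies 37 mm beyond the tips
    s=robot.read_state(); q=R.from_rotvec(s['orientation']); return np.array(s['tool_pos'])+q.apply([0,0,-.037]),q
E
python3 -m pendant '[{"translation":[0,0,20],"twist":[0,0,0],"grip":0.3},{"translation":[1,0,20],"twist":[0,0,0],"grip":0.3},{"translation":[0,0,20],"twist":[0,0,0],"grip":0.3},{"translation":[0,0,18],"twist":[0,0,0],"grip":0.3},{"translation":[0,0,12],"twist":[0,0,0],"grip":0.3},{"translation":[0,0,4],"twist":[0,0,0],"grip":0.3},{"translation":[0,0,0],"twist":[0,0,0],"grip":0.3},{"translation":[0,0,0],"twist":[0,0,0],"grip":0.3},{"translation":[0,0,0],"twist":[0,0,0],"grip":0.3},{"translation":[0,0,0],"twist":[0,0,0],"grip":0.3}]'
python3 -c "
from h import *
print(pose()[0]);plan(([.5515,-.1598,.178],down(-55.8),2))"
```

```text
t: 14.5
tool_pos: [0.553, -0.1607, 0.1465]
orientation: [3.0, 0.919, 0.01]
force: [0.2, -0.9, 0.5]
opening: 0.0605
[ 0.55275227 -0.16065479  0.18353087]
[0, -1, 3] [0.0, -0.0, -0.0]
[-1, 0, 3] [0.01, -0.0, -0.0]
end [ 0.5514 -0.1604  0.1775] [-2.999 -0.919 -0.005]
```

```bash
python3 -m pendant '[{"translation":[-1,0,3],"twist":[0,0,0],"grip":0.3},{"translation":[0,0,1],"twist":[0,0,0],"grip":-1},{"translation":[0,0,0],"twist":[0,0,0],"grip":-1},{"translation":[0,0,0],"twist":[0,0,0],"grip":-1},{"translation":[0,0,0],"twist":[0,0,0],"grip":-1},{"translation":[0,0,0],"twist":[0,0,0],"grip":-1},{"translation":[0,0,0],"twist":[0,0,0],"grip":-1},{"translation":[0,0,0],"twist":[0,0,0],"grip":-1},{"translation":[0,0,0],"twist":[0,0,0],"grip":-1},{"translation":[0,0,-4],"twist":[0,0,0],"grip":-1}]' 50
python3 -c "
from h import *
p,q=pose();print(p);plan((p+[0,0,.2],down(-50),5),([.51,.06,.37],down(-9.5),8))"
```

```text
t: 15.5
tool_pos: [0.552, -0.1611, 0.1465]
orientation: [3.0, 0.919, 0.01]
force: [0.7, 0.1, -3.9]
opening: 0.0317
[ 0.55173432 -0.16106351  0.18350519]
[0, 0, -40] [0.0, -0.0, -0.02]
[0, 0, -40] [0.0, -0.0, -0.02]
[1, 1, -40] [0.0, -0.0, -0.02]
[0, 0, -40] [0.0, -0.0, -0.02]
[0, 0, -40] [0.01, -0.0, -0.02]
[14, -25, 2] [-0.0, -0.0, -0.09]
[15, -23, 2] [-0.0, -0.0, -0.09]
[18, -21, 2] [-0.0, -0.0, -0.09]
[20, -20, 1] [-0.0, -0.0, -0.09]
[21, -19, 2] [-0.0, -0.0, -0.08]
[23, -16, 2] [-0.0, -0.0, -0.09]
[24, -14, 2] [-0.0, -0.0, -0.09]
[26, -12, 2] [-0.0, -0.01, -0.09]
end [0.5102 0.0601 0.3697] [ 2.396  2.028 -0.006]
```

Gripped at 31.7 mm, the tab width. I'll lift and carry it.

```bash
python3 -m pendant '[{"translation":[0,0,-20],"twist":[0,0,0],"grip":-1},{"translation":[0,0,-40],"twist":[0,0,-0.02],"grip":-1},{"translation":[0,0,-40],"twist":[0,0,-0.02],"grip":-1},{"translation":[0,0,-40],"twist":[0,0,-0.02],"grip":-1},{"translation":[0,0,-40],"twist":[0,0,-0.02],"grip":-1},{"translation":[14,-25,-5],"twist":[0,0,-0.09],"grip":-1},{"translation":[15,-23,0],"twist":[0,0,-0.09],"grip":-1},{"translation":[18,-21,0],"twist":[0,0,-0.09],"grip":-1},{"translation":[20,-20,0],"twist":[0,0,-0.09],"grip":-1},{"translation":[21,-19,0],"twist":[0,0,-0.09],"grip":-1}]'
python3 -c "
from h import *
p,q=pose();print(p);plan(([.495,.09,.32],down(-9.5),6),([.5036,.1441,.259],down(-9.5),3))"
```

```text
t: 16.5
tool_pos: [0.5226, -0.0214, 0.3343]
orientation: [-2.646, -1.689, 0.003]
force: [0.1, 0.9, -4.5]
opening: 0.0313
[ 0.52266782 -0.02139214  0.37131449]
[15, -12, 9] [-0.0, 0.0, -0.04]
[15, -11, 8] [-0.0, 0.0, -0.05]
[16, -11, 9] [-0.0, -0.0, -0.04]
[17, -10, 8] [-0.0, -0.0, -0.05]
[16, -9, 9] [-0.0, -0.0, -0.04]
[17, -8, 8] [-0.0, -0.0, -0.05]
[18, 0, 20] [-0.0, -0.0, 0.0]
[19, 0, 21] [-0.0, -0.0, 0.0]
[18, -1, 20] [-0.0, -0.0, 0.0]
end [0.5032 0.1439 0.2595] [-2.395e+00 -2.030e+00  2.000e-03]
```

```bash
python3 -m pendant '[{"translation":[15,-12,9],"twist":[0,0,-0.04],"grip":-1},{"translation":[15,-11,9],"twist":[0,0,-0.05],"grip":-1},{"translation":[16,-11,9],"twist":[0,0,-0.04],"grip":-1},{"translation":[17,-10,9],"twist":[0,0,-0.05],"grip":-1},{"translation":[16,-9,12],"twist":[0,0,-0.04],"grip":-1},{"translation":[17,-8,15],"twist":[0,0,-0.05],"grip":-1},{"translation":[14,0,18],"twist":[0,0,0],"grip":-1},{"translation":[12,0,15],"twist":[0,0,0],"grip":-1},{"translation":[6,0,6],"twist":[0,0,0],"grip":-1},{"translation":[0,0,0],"twist":[0,0,0],"grip":-1}]'
python3 - <<'E'
from h import *
p,q=pose(); print('tip',p,'yaw',np.degrees(np.arctan2(*q.as_matrix()[[1,0],1])),'z',q.as_matrix()[:,2]); c=grab('wrist'); Q=cloud(c,True); l=q.inv().apply((Q-p).reshape(-1,3)).reshape(Q.shape)
m=(abs(l[...,1])<.011)&(abs(l[...,0])<.012)&(l[...,2]<0)&(l[...,2]>-.05)
print('tab in tool',np.percentile(l[m],[2,50,98],axis=0).round(4))
m=(abs(l[...,1])<.045)&(abs(l[...,0])<.012)&(l[...,2]>-.002)&(l[...,2]<.14)
print('plate in tool',np.percentile(l[m],[1,50,99],axis=0).round(4))
s=q.apply(np.zeros(3))
u=np.array([.986,-.165]);n=np.array([-.165,-.986]); D=Q[...,:2]-np.array([.5226,.2575]); a=D@u;b=D@n
d=p[:2]-np.array([.5226,.2575]); print('tip a,b',d@u,d@n)
m=(abs(a)<.012)&(b>.0)&(b<.095)&(Q[...,2]>.19)&(Q[...,2]<.24)
for lo in np.arange(0,.1,.01):
    k=m&(b>=lo)&(b<lo+.01)
    if k.sum(): print(lo.round(2),k.sum(),np.percentile(Q[k][:,2],[10,50,90]).round(4),'a',np.percentile(a[k],[3,97]).round(4))
plan(([.5036,.1441,.259],down(-9.5),2))
E
```

```text
t: 17.5
tool_pos: [0.494, 0.13, 0.2269]
orientation: [-2.373, -2.051, 0.009]
force: [0.6, 1.0, -4.1]
opening: 0.0319
tip [0.49432456 0.13003292 0.26388945] yaw -8.325373280953853 z [-7.85988216e-03  4.53666492e-04 -9.99969008e-01]
tab in tool [[-0.004  -0.0105 -0.0322]
 [ 0.0045 -0.     -0.027 ]
 [ 0.0054  0.0105 -0.0014]]
plate in tool [[-0.0043 -0.0424 -0.0012]
 [ 0.0047 -0.0011  0.0498]
 [ 0.0055  0.0401  0.117 ]]
tip a,b -0.0068475124885387165 0.1303479919581513
0.0 421 [0.205  0.2092 0.2149] a [-0.0115  0.0114]
0.01 246 [0.209  0.2099 0.2108] a [-0.0065  0.0065]
0.02 253 [0.21   0.211  0.2121] a [-0.0064  0.0066]
0.03 261 [0.2113 0.2123 0.2133] a [-0.0062  0.0067]
0.04 268 [0.2121 0.2132 0.2141] a [-0.0066  0.0063]
0.05 261 [0.2133 0.2143 0.2153] a [-0.0064  0.0064]
0.06 268 [0.2145 0.2155 0.2165] a [-0.0063  0.0067]
0.07 354 [0.2157 0.2175 0.2323] a [-0.0067  0.0068]
0.08 23 [0.2309 0.2322 0.2329] a [-0.0062  0.0063]
[8, 3, 3] [-0.0, 0.0, 0.01]
[8, 4, 2] [-0.01, 0.0, 0.01]
end [0.5037 0.1444 0.2593] [2.396e+00 2.029e+00 2.000e-03]
```

```bash
python3 -m pendant '[{"translation":[5,4,3],"twist":[0,0,0.01],"grip":-1},{"translation":[6,3,2],"twist":[-0.01,0,0.01],"grip":-1},{"translation":[10,0,0],"twist":[0,0,0],"grip":-1},{"translation":[12,0,0],"twist":[0,0,0],"grip":-1},{"translation":[12,0,0],"twist":[0,0,0],"grip":-1},{"translation":[12,0,0],"twist":[0,0,0],"grip":-1},{"translation":[12,0,0],"twist":[0,0,0],"grip":-1},{"translation":[8,0,0],"twist":[0,0,0],"grip":-1},{"translation":[3,0,0],"twist":[0,0,0],"grip":-1},{"translation":[0,0,0],"twist":[0,0,0],"grip":-1}]'
python3 - <<'E'
from h import *
p,q=pose(); u=np.array([.986,-.165]);n=np.array([-.165,-.986]);d=p[:2]-np.array([.5226,.2575]); print('tip a,b',d@u,d@n,p,'yaw',np.degrees(np.arctan2(*q.as_matrix()[[1,0],1])),q.as_matrix()[:,2])
plan(([.5150,.2121,.2265],down(-9.5),5))
E
```

```text
t: 18.55
tool_pos: [0.5182, 0.2143, 0.2252]
orientation: [2.396, 2.023, 0.009]
force: [0.1, -0.2, -4.5]
opening: 0.0317
tip a,b 0.0025381616152752914 0.04331519134617097 [0.51795293 0.21434744 0.26218807] yaw -9.656842575149833 [ 7.98339673e-03 -6.47379019e-04 -9.99967923e-01]
[-1, -1, 7] [0.0, -0.0, -0.0]
[0, 0, 7] [0.0, -0.0, -0.0]
[-1, -1, 7] [0.0, -0.0, -0.0]
[0, 0, 8] [0.01, -0.0, -0.0]
[-1, -1, 7] [-0.0, -0.0, -0.0]
end [0.5147 0.2119 0.2262] [-2.399e+00 -2.025e+00  1.000e-03]
```

```bash
python3 -m pendant '[{"translation":[-1,-1,7],"twist":[0,0,0],"grip":-1},{"translation":[0,0,7],"twist":[0,0,0],"grip":-1},{"translation":[-1,-1,7],"twist":[0,0,0],"grip":-1},{"translation":[0,0,7],"twist":[0.01,0,0],"grip":-1},{"translation":[0,0,4],"twist":[0,0,0],"grip":-1},{"translation":[0,0,2],"twist":[0,0,0],"grip":-1},{"translation":[0,0,1],"twist":[0,0,0],"grip":-1},{"translation":[0,0,0],"twist":[0,0,0],"grip":-1},{"translation":[0,0,0],"twist":[0,0,0],"grip":-1},{"translation":[0,0,0],"twist":[0,0,0],"grip":-1}]'
python3 - <<'E'
from h import *
p,q=pose(); u=np.array([.986,-.165]);n=np.array([-.165,-.986]);d=p[:2]-np.array([.5226,.2575]); print('tip a,b',d@u,d@n,p)
c=grab('wrist');Q=cloud(c,True);D=Q[...,:2]-np.array([.5226,.2575]); a=D@u;b=D@n
m=(abs(a)<.007)&(b>.0)&(b<.08)&(Q[...,2]>.19)&(Q[...,2]<.23)
for lo in np.arange(0,.08,.01):
    k=m&(b>=lo)&(b<lo+.01)
    if k.sum(): print(lo.round(2),k.sum(),np.percentile(Q[k][:,2],[10,50,90]).round(4))
E
```

```text
t: 19.55
tool_pos: [0.5164, 0.2109, 0.1898]
orientation: [-2.402, -2.023, -0.001]
force: [-1.6, 0.5, -0.9]
opening: 0.0316
tip a,b 0.0016547395104473967 0.0470608370689993 [0.51646298 0.21079794 0.22684123]
0.0 319 [0.2075 0.2082 0.209 ]
0.01 317 [0.2073 0.2081 0.209 ]
0.02 307 [0.2074 0.2082 0.2089]
0.03 298 [0.2074 0.2082 0.2089]
0.04 367 [0.208  0.2178 0.2278]
0.07 148 [0.2189 0.2223 0.2236]
```

Arm b is now level and carries the template (arm face 0.208, wrist load nearly gone). Releasing, then over to the round template.

```bash
python3 -m pendant '[{"translation":[0,0,0],"twist":[0,0,0],"grip":-0.1},{"translation":[0,0,0],"twist":[0,0,0],"grip":0.1},{"translation":[0,0,0],"twist":[0,0,0],"grip":0.2},{"translation":[0,0,0],"twist":[0,0,0],"grip":0.2},{"translation":[0,0,-10],"twist":[0,0,0],"grip":0.2},{"translation":[0,0,-25],"twist":[0,0,0],"grip":0.2},{"translation":[0,0,-30],"twist":[0,0,0],"grip":0.2},{"translation":[-10,30,-20],"twist":[0,0,0],"grip":0.2},{"translation":[-10,40,0],"twist":[0,0,0],"grip":0.2},{"translation":[-5,30,0],"twist":[0,0,0],"grip":0.2}]'
python3 - <<'E'
from h import *
p,q=pose(); print(p)
c=grab('wrist');Q=cloud(c,True); s=grab('top'); S=cloud(s)
for nm,Q in(('w',Q),('t',S)):
  for x0,y0,zz in ((.516,.211,.258),(.6365,.191,.267),(.389,.235,.26)):
    m=(abs(Q[...,2]-zz)<.006)&(np.hypot(Q[...,0]-x0,Q[...,1]-y0)<.028)
    if m.sum()<5: print(nm,x0,'none');continue
    z=np.percentile(Q[m][:,2],95); m&=Q[...,2]>z-.003
    r=cv2.minAreaRect((Q[m][:,:2]*1000).astype(np.float32)); print(nm,m.sum(),np.round(r[0],1),np.round(r[1],1),round(r[2],1),np.round(z,4))
E
```

```text
t: 20.6
tool_pos: [0.6122, 0.1706, 0.2856]
orientation: [2.397, 2.029, 0.012]
force: [0.5, 0.4, 0.1]
opening: 0.0558
[0.61195686 0.1704187  0.32263043]
w 378 [515.6 210.6] [10.7 31.6] 80.5 0.259
w 489 [635.9 194. ] [ 9.6 32. ] 80.8 0.2688
w 199 [387.4 237. ] [10.2 32.1] 82.0 0.2605
t 0.516 none
t 0.6365 none
t 0.389 none
```

The stepped template hangs at (0.516, 0.211), square to the hook. Now for the round one.

```bash
python3 -c "
from h import *
plan(([.6359,.194,.29],down(-9.4),3),([.6359,.194,.2363],down(-9.4),4))"
```

```text
[9, 6, 10] [0.0, -0.0, -0.0]
[10, 6, 11] [0.0, -0.0, -0.0]
[9, 6, 10] [0.0, -0.0, -0.0]
[0, 0, 14] [0.0, -0.0, -0.0]
[0, 0, 13] [0.0, -0.0, -0.0]
[0, 0, 14] [0.0, -0.0, -0.0]
[0, 0, 13] [0.0, -0.0, -0.0]
end [0.6358 0.1943 0.2363] [2.4   2.026 0.01 ]
```

```bash
python3 -m pendant '[{"translation":[9,4,8],"twist":[0,0,0],"grip":0.2},{"translation":[10,4,9],"twist":[0,0,0],"grip":0.2},{"translation":[9,4,9],"twist":[0,0,0],"grip":0.2},{"translation":[0,0,0],"twist":[0,0,0],"grip":0.2},{"translation":[0,0,0],"twist":[0,0,0],"grip":0.2},{"translation":[0,0,0],"twist":[0,0,0],"grip":0.2},{"translation":[0,0,0],"twist":[0,0,0],"grip":0.2},{"translation":[0,0,0],"twist":[0,0,0],"grip":0.2},{"translation":[0,0,0],"twist":[0,0,0],"grip":0.2},{"translation":[0,0,0],"twist":[0,0,0],"grip":0.2}]'
python3 -c "
from h import *
print(pose()[0]);plan(([.6359,.194,.2363],down(-9.4),4))"
```

```text
t: 21.7
tool_pos: [0.6285, 0.1999, 0.2577]
orientation: [2.397, 2.03, 0.01]
force: [0.7, -0.1, -0.8]
opening: 0.0554
[0.62830174 0.19975576 0.29465263]
[-1, 2, 15] [0.0, -0.0, -0.0]
[-1, 2, 14] [0.0, -0.0, -0.0]
[-2, 2, 15] [0.0, -0.0, -0.0]
[-1, 2, 14] [0.0, -0.0, -0.0]
end [0.6357 0.1937 0.2367] [2.397 2.03  0.01 ]
```

```bash
python3 -m pendant '[{"translation":[-2,3,10],"twist":[0,0,0],"grip":0.2},{"translation":[-2,3,14],"twist":[0,0,0],"grip":0.2},{"translation":[-1,1,14],"twist":[0,0,0],"grip":0.2},{"translation":[0,1,11],"twist":[0,0,0],"grip":0.2},{"translation":[0,0,4],"twist":[0,0,0],"grip":0.2},{"translation":[0,0,0],"twist":[0,0,0],"grip":0.2},{"translation":[0,0,0],"twist":[0,0,0],"grip":0.2},{"translation":[0,0,0],"twist":[0,0,0],"grip":0.2},{"translation":[0,0,0],"twist":[0,0,0],"grip":0.2},{"translation":[0,0,0],"twist":[0,0,0],"grip":0.2}]'
python3 -c "
from h import *
print(pose()[0]);plan(([.6359,.194,.2363],down(-9.4),2))"
```

```text
t: 22.7
tool_pos: [0.6361, 0.1927, 0.199]
orientation: [-2.398, -2.029, -0.008]
force: [0.6, 0.5, -0.5]
opening: 0.0561
[0.63597691 0.19260853 0.23598277]
[1, 0, 0] [0.0, -0.0, -0.0]
[0, 0, 0] [0.0, -0.0, -0.0]
end [0.6361 0.1936 0.236 ] [-2.398 -2.029 -0.008]
```

```bash
python3 -m pendant '[{"translation":[1,0,0],"twist":[0,0,0],"grip":-1},{"translation":[0,0,0],"twist":[0,0,0],"grip":-1},{"translation":[0,0,0],"twist":[0,0,0],"grip":-1},{"translation":[0,0,0],"twist":[0,0,0],"grip":-1},{"translation":[0,0,0],"twist":[0,0,0],"grip":-1},{"translation":[0,0,0],"twist":[0,0,0],"grip":-1},{"translation":[0,0,-8],"twist":[0,0,0],"grip":-1},{"translation":[0,0,-8],"twist":[0,0,0],"grip":-1},{"translation":[0,0,-6],"twist":[0,0,0],"grip":-1},{"translation":[0,0,0],"twist":[0,0,0],"grip":-1}]' 50
python3 - <<'E'
from h import *
p,q=pose(); print(p); c=grab('wrist');Q=cloud(c,True);l=q.inv().apply((Q-p).reshape(-1,3)).reshape(Q.shape)
m=(abs(l[...,1])<.011)&(abs(l[...,0])<.012)&(l[...,2]<0)&(l[...,2]>-.05)
print('tab',np.percentile(l[m],[2,50,98],axis=0).round(4))
E
```

```text
t: 23.7
tool_pos: [0.6359, 0.1938, 0.2228]
orientation: [-2.398, -2.029, -0.007]
force: [0.0, 0.2, -3.0]
opening: 0.0317
[0.63578428 0.19364556 0.25982504]
tab [[-0.0045 -0.0105 -0.0315]
 [ 0.0039  0.     -0.0262]
 [ 0.0048  0.0106 -0.0015]]
```

```bash
python3 -m pendant '[{"translation":[-8,0,0],"twist":[0,0,0],"grip":-1},{"translation":[-12,0,0],"twist":[0,0,0],"grip":-1},{"translation":[-12,0,0],"twist":[0,0,0],"grip":-1},{"translation":[-12,0,0],"twist":[0,0,0],"grip":-1},{"translation":[-12,0,0],"twist":[0,0,0],"grip":-1},{"translation":[-12,0,0],"twist":[0,0,0],"grip":-1},{"translation":[-12,0,0],"twist":[0,0,0],"grip":-1},{"translation":[-15,0,-2],"twist":[0,0,0],"grip":-1},{"translation":[-15,0,-10],"twist":[0,0,0],"grip":-1},{"translation":[-15,0,-20],"twist":[0,0,0],"grip":-1}]'
python3 -c "
from h import *
print(pose()[0]);plan(([.60,.03,.345],down(-20),3),([.5515,-.1598,.31],down(-55.5),7))"
```

```text
t: 24.75
tool_pos: [0.6104, 0.0594, 0.2503]
orientation: [-2.394, -2.026, 0.004]
force: [-0.4, 0.0, -2.3]
opening: 0.0315
[0.61064568 0.05931044 0.28734115]
[-10, -2, -19] [-0.0, -0.0, 0.06]
[-10, -1, -19] [-0.0, -0.0, 0.06]
[-11, -1, -20] [-0.01, -0.0, 0.06]
[-28, 3, 5] [0.0, -0.0, 0.09]
[-27, 5, 5] [0.0, -0.0, 0.09]
[-27, 7, 5] [0.0, -0.0, 0.09]
[-26, 10, 5] [0.0, -0.0, 0.09]
[-25, 13, 5] [0.0, -0.0, 0.08]
[-25, 14, 5] [0.0, -0.0, 0.09]
[-22, 16, 5] [0.0, -0.0, 0.09]
end [ 0.5515 -0.1594  0.3103] [2.997 0.935 0.006]
```

```bash
python3 -m pendant '[{"translation":[3,0,-35],"twist":[0,0,0],"grip":-1},{"translation":[0,0,-35],"twist":[0,0,0.03],"grip":-1},{"translation":[-10,0,-15],"twist":[0,0,0.06],"grip":-1},{"translation":[-22,0,0],"twist":[0,0,0.09],"grip":-1},{"translation":[-28,3,0],"twist":[0,0,0.09],"grip":-1},{"translation":[-27,5,0],"twist":[0,0,0.09],"grip":-1},{"translation":[-27,7,0],"twist":[0,0,0.09],"grip":-1},{"translation":[-26,10,0],"twist":[0,0,0.09],"grip":-1},{"translation":[-25,13,0],"twist":[0,0,0.08],"grip":-1},{"translation":[-22,13,0],"twist":[0,0,0.09],"grip":-1}]'
python3 -c "
from h import *
print(pose()[0]);plan(([.5515,-.1598,.31],down(-55.5),4))"
```

```text
t: 25.75
tool_pos: [0.5584, -0.1426, 0.3542]
orientation: [2.963, 1.03, 0.017]
force: [0.8, -0.0, -2.9]
opening: 0.0315
[ 0.55800131 -0.1425798   0.39121951]
[-4, 2, 20] [0.0, -0.0, 0.02]
[-4, 3, 21] [0.0, -0.0, 0.01]
[-4, 2, 20] [0.01, -0.01, 0.02]
[-4, 2, 20] [-0.0, 0.0, 0.02]
end [ 0.5513 -0.1594  0.3102] [-3.00e+00 -9.26e-01  2.00e-03]
```

```bash
python3 -m pendant '[{"translation":[-4,2,22],"twist":[0,0,0.02],"grip":-1},{"translation":[-3,2,25],"twist":[0,0,0.02],"grip":-1},{"translation":[-2,2,25],"twist":[0,0,0.02],"grip":-1},{"translation":[-2,1,25],"twist":[0,0,0.01],"grip":-1},{"translation":[0,0,22],"twist":[0,0,0],"grip":-1},{"translation":[0,0,15],"twist":[0,0,0],"grip":-1},{"translation":[0,0,5],"twist":[0,0,0],"grip":-1},{"translation":[0,0,0],"twist":[0,0,0],"grip":-1},{"translation":[0,0,0],"twist":[0,0,0],"grip":-1},{"translation":[0,0,0],"twist":[0,0,0],"grip":-1}]'
python3 - <<'E'
from h import *
p,q=pose();print(p,'yaw',np.degrees(np.arctan2(*q.as_matrix()[[1,0],1])),'z',q.as_matrix()[:,2]);plan(([.5515,-.1602,.236],down(-55.6),3))
c=grab('wrist');Q=cloud(c,True);l=q.inv().apply((Q-p).reshape(-1,3)).reshape(Q.shape)
m=(abs(l[...,1])<.046)&(abs(l[...,0])<.02)&(l[...,2]>.0)&(l[...,2]<.125)
for z in np.arange(0,.13,.02):
    k=m&(l[...,2]>z)&(l[...,2]<z+.02)
    if k.sum(): print(z.round(2),k.sum(),np.percentile(l[k],[2,50,98],axis=0).round(4).tolist())
E
```

```text
t: 26.75
tool_pos: [0.5547, -0.1675, 0.2232]
orientation: [2.994, 0.899, 0.035]
force: [0.0, 0.0, -2.8]
opening: 0.0317
[ 0.55373257 -0.1671753   0.26017653] yaw -56.56801302718856 z [ 0.0260521  -0.00828398 -0.99962626]
[1, -3, 8] [0.01, -0.01, -0.01]
[0, -2, 8] [0.0, -0.0, -0.0]
[1, -2, 8] [0.01, -0.01, -0.01]
end [ 0.5519 -0.1604  0.2361] [ 2.997  0.933 -0.004]
0.0 1434 [[-0.004, -0.0407, 0.0007], [0.0036, 0.001, 0.0088], [0.0044, 0.0405, 0.0189]]
0.02 612 [[-0.0003, -0.0412, 0.0203], [0.0036, 0.0218, 0.0295], [0.0044, 0.0408, 0.0396]]
0.04 1046 [[-0.006, -0.0399, 0.0411], [0.0025, -0.0012, 0.0585], [0.0043, 0.0393, 0.0599]]
0.06 856 [[-0.0047, -0.0403, 0.0601], [0.0037, 0.0004, 0.0684], [0.0043, 0.0398, 0.0796]]
0.08 548 [[0.0031, -0.0414, 0.0804], [0.0036, -0.0022, 0.0887], [0.0043, 0.04, 0.0993]]
0.1 227 [[0.0028, -0.042, 0.1002], [0.0036, 0.022, 0.108], [0.0042, 0.0408, 0.1193]]
0.12 14 [[0.0028, -0.0426, 0.1202], [0.0031, -0.0363, 0.1213], [0.0034, -0.0289, 0.1224]]
```

```bash
python3 -m pendant '[{"translation":[1,-3,5],"twist":[0.01,-0.01,-0.01],"grip":-1},{"translation":[0,-2,8],"twist":[0,0,0],"grip":-1},{"translation":[1,-2,5],"twist":[0.01,-0.01,-0.01],"grip":-1},{"translation":[0,0,0],"twist":[0,0,0],"grip":-1},{"translation":[0,0,0],"twist":[0,0,0],"grip":-1},{"translation":[0,0,0],"twist":[0,0,0],"grip":-1},{"translation":[0,0,0],"twist":[0,0,0],"grip":-1},{"translation":[0,0,0],"twist":[0,0,0],"grip":-1},{"translation":[0,0,0],"twist":[0,0,0],"grip":-1},{"translation":[0,0,0],"twist":[0,0,0],"grip":-1}]'
python3 - <<'E'
from h import *
p,q=pose();print(p,'yaw',np.degrees(np.arctan2(*q.as_matrix()[[1,0],1])),'z',q.as_matrix()[:,2]);plan(([.552,-.1602,.21],down(-55.6),4),([.552,-.1602,.180],down(-55.6),4))
E
```

```text
t: 27.8
tool_pos: [0.5539, -0.1601, 0.2056]
orientation: [2.995, 0.937, -0.003]
force: [0.6, 0.0, -3.2]
opening: 0.0317
[ 0.5539268  -0.15994382  0.24258047] yaw -55.25876602474453 z [-0.00115769 -0.00359394 -0.99999287]
[0, 0, 8] [0.0, 0.0, 0.0]
[-1, 0, 8] [0.0, 0.0, 0.0]
[0, -1, 8] [0.0, 0.0, 0.0]
[-1, 0, 9] [0.0, 0.0, 0.01]
[0, 0, 7] [0.0, 0.0, -0.0]
[0, 0, 8] [0.0, 0.0, -0.0]
[0, 0, 7] [0.0, 0.0, -0.0]
[0, 0, 8] [0.0, 0.0, -0.0]
end [ 0.5516 -0.1605  0.1796] [ 3.     0.922 -0.003]
```

```bash
python3 -m pendant '[{"translation":[-1,0,6],"twist":[0,0,0],"grip":-1},{"translation":[0,0,8],"twist":[0,0,0.01],"grip":-1},{"translation":[0,0,8],"twist":[0,0,0],"grip":-1},{"translation":[0,0,8],"twist":[0,0,0],"grip":-1},{"translation":[0,0,8],"twist":[0,0,0],"grip":-1},{"translation":[0,0,8],"twist":[0,0,0],"grip":-1},{"translation":[0,0,6],"twist":[0,0,0],"grip":-1},{"translation":[0,0,4],"twist":[0,0,0],"grip":-1},{"translation":[0,0,2],"twist":[0,0,0],"grip":-1},{"translation":[0,0,0],"twist":[0,0,0],"grip":-1}]'
python3 - <<'E'
from h import *
p,q=pose();print(p,'yaw',np.degrees(np.arctan2(*q.as_matrix()[[1,0],1])),'z',q.as_matrix()[:,2])
E
```

```text
t: 28.8
tool_pos: [0.5534, -0.1603, 0.1449]
orientation: [3.0, 0.921, -0.0]
force: [-0.1, 0.1, -3.2]
opening: 0.0313
[ 0.55341017 -0.16021912  0.18190348] yaw -55.8722575587604 z [ 7.32683764e-04 -3.07549681e-03 -9.99995002e-01]
```

```bash
python3 -m pendant '[{"translation":[0,0,2],"twist":[0,0,0],"grip":-1},{"translation":[0,0,2],"twist":[0,0,0],"grip":-1},{"translation":[0,0,2],"twist":[0,0,0],"grip":-1},{"translation":[0,0,1],"twist":[0,0,0],"grip":-1},{"translation":[0,0,1],"twist":[0,0,0],"grip":-1},{"translation":[0,0,0],"twist":[0,0,0],"grip":-1},{"translation":[0,0,0],"twist":[0,0,0],"grip":-1},{"translation":[0,0,0],"twist":[0,0,0],"grip":-1},{"translation":[0,0,0],"twist":[0,0,0],"grip":-1},{"translation":[0,0,0],"twist":[0,0,0],"grip":-1}]'
python3 - <<'E'
from h import *
p,q=pose();print(p)
E
```

```text
t: 29.8
tool_pos: [0.5542, -0.1604, 0.1443]
orientation: [2.998, 0.921, 0.005]
force: [-1.9, -0.1, 2.1]
opening: 0.0317
[ 0.55407228 -0.16021165  0.18130603]
```

```bash
python3 -m pendant '[{"translation":[0,0,0],"twist":[0,0,0],"grip":0},{"translation":[0,0,0],"twist":[0,0,0],"grip":0.2},{"translation":[0,0,0],"twist":[0,0,0],"grip":0.2},{"translation":[0,0,0],"twist":[0,0,0],"grip":0.2},{"translation":[0,0,-10],"twist":[0,0,0],"grip":0.2},{"translation":[0,0,-20],"twist":[0,0,0],"grip":0.2},{"translation":[0,0,-20],"twist":[0,0,0],"grip":0.2},{"translation":[0,0,-15],"twist":[0,0,0],"grip":-1},{"translation":[0,0,0],"twist":[0,0,0],"grip":-1},{"translation":[0,0,0],"twist":[0,0,0],"grip":-1}]'
python3 - <<'E'
from h import *
p,q=pose(); print(p); c=grab('wrist');Q=cloud(c,True)
for z0,r0 in((.2113,.03),(.1745,.05)):
    m=(abs(Q[...,2]-z0)<.005)&(np.hypot(Q[...,0]-.552,Q[...,1]+.16)<r0)
    z=np.median(Q[m][:,2]); m&=abs(Q[...,2]-z)<.003
    print(m.sum(),cv2.minAreaRect((Q[m][:,:2]*1000).astype(np.float32)),z)
cv2.imwrite('pics/w4.png',cv2.resize(c['p'][40:300,100:430,::-1],(660,520),interpolation=cv2.INTER_CUBIC))
E
```

```text
t: 30.8
tool_pos: [0.5552, -0.1606, 0.2137]
orientation: [2.996, 0.92, 0.009]
force: [0.1, 0.3, -0.5]
opening: 0.0365
[ 0.55488438 -0.16043445  0.2506513 ]
550 ((553.4581298828125, -160.3289794921875), (10.140814781188965, 31.60581398010254), 34.69955825805664) 0.2115707993923932
741 ((553.3555908203125, -160.6671142578125), (10.685519218444824, 83.96731567382812), 34.1769905090332) 0.17455869208231317
```

View pics/w4.png

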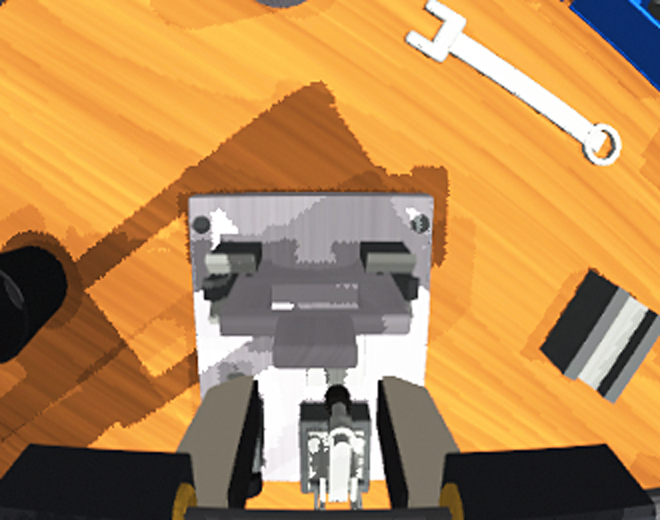

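The round template reads the same as the stepped one did when seated: tab top 0.2116 against 0.2113, shoulder 0.1746 against 0.1745. It sits between both posts in the picture, so it is fully home. Now hook a.

```bash
python3 -c "
from h import *
plan(([.58,-.05,.33],down(-40),5),([.6295,.165,.31],down(-9.5),7))"
```

```text
[17, -15, -16] [0.0, -0.0, -0.06]
[17, -15, -16] [0.0, -0.0, -0.05]
[18, -13, -16] [0.01, -0.0, -0.06]
[19, -13, -16] [-0.0, -0.0, -0.05]
[20, -11, -15] [-0.0, -0.0, -0.06]
[28, -14, 3] [0.0, -0.0, -0.08]
[29, -12, 3] [0.0, -0.0, -0.07]
[30, -10, 3] [0.0, -0.0, -0.08]
[31, -8, 2] [0.0, -0.0, -0.07]
[31, -5, 3] [0.0, -0.0, -0.08]
[31, -3, 3] [0.0, -0.0, -0.07]
[32, 0, 3] [0.0, -0.0, -0.08]
end [0.6299 0.1654 0.31  ] [-2.396 -2.03  -0.003]
```

```bash
python3 -m pendant '[{"translation":[0,0,-30],"twist":[0,0,-0.02],"grip":-0.2},{"translation":[17,-15,-30],"twist":[0,0,-0.05],"grip":-0.2},{"translation":[20,-14,-20],"twist":[0.01,0,-0.06],"grip":-0.2},{"translation":[24,-15,0],"twist":[0,0,-0.08],"grip":-0.2},{"translation":[26,-14,0],"twist":[0,0,-0.08],"grip":-0.2},{"translation":[28,-14,0],"twist":[0,0,-0.08],"grip":-0.2},{"translation":[29,-12,2],"twist":[0,0,-0.08],"grip":-0.2},{"translation":[30,-10,3],"twist":[0,0,-0.08],"grip":-0.2},{"translation":[31,-8,3],"twist":[0,0,-0.08],"grip":-0.2},{"translation":[25,-5,3],"twist":[0,0,-0.08],"grip":-0.2}]'
python3 - <<'E'
from h import *
p,q=pose();print(p,'yaw',np.degrees(np.arctan2(*q.as_matrix()[[1,0],1])))
c=grab('wrist');Q=cloud(c,True)
u=np.array([.986,-.165]);n=np.array([-.165,-.986]);D=Q[...,:2]-np.array([.6415,.2385]);a=D@u;b=D@n
m=(abs(a)<.015)&(b>.0)&(b<.1)&(Q[...,2]>.2)&(Q[...,2]<.24)
for lo in np.arange(0,.1,.01):
    k=m&(b>=lo)&(b<lo+.01)
    if k.sum(): print(lo.round(2),k.sum(),np.median(Q[k][:,2]).round(4),'a',np.percentile(a[k],[3,97]).round(4))
k=m&(Q[...,2]>.228); print('lip b',np.percentile(b[k],[2,98]))
w=(abs(a)<.03)&(b<-.01)&(b>-.04)&(Q[...,2]>.24)&(Q[...,2]<.33);print('wall b',np.median(b[w]),np.percentile(a[w],[2,98]))
plan(([.6295,.165,.30],down(-9.5),5))
E
```

```text
t: 31.85
tool_pos: [0.6087, 0.096, 0.2734]
orientation: [-2.486, -1.899, 0.014]
force: [0.5, -0.8, 0.2]
opening: 0.0372
[0.60926788 0.09583955 0.31038788] yaw -15.264926914304743
0.0 379 0.2184 a [-0.0129  0.0135]
0.01 188 0.218 a [-0.0067  0.0069]
0.02 185 0.2178 a [-0.0062  0.0068]
0.03 189 0.2181 a [-0.0065  0.0068]
0.04 197 0.218 a [-0.007   0.0068]
0.05 193 0.2181 a [-0.0066  0.0069]
0.06 193 0.2179 a [-0.0066  0.0069]
0.07 211 0.2181 a [-0.0065  0.0067]
0.08 78 0.2329 a [-0.0065  0.0066]
lip b [0.07822796 0.08349387]
  return _methods._mean(a, axis=axis, dtype=dtype,
  ret = ret.dtype.type(ret / rcount)
Traceback (most recent call last):
IndexError: index -1 is out of bounds for axis 0 with size 0
```

```bash
python3 -c "
from h import *
plan(([.6313,.1774,.26],down(-9.5),6))"
```

```text
[13, 0, 8] [-0.0, -0.0, -0.02]
[14, 1, 8] [-0.01, -0.0, -0.01]
[13, 1, 9] [0.0, -0.0, -0.02]
[14, 1, 8] [-0.0, -0.0, -0.01]
[13, 1, 8] [-0.0, -0.0, -0.02]
[14, 1, 8] [-0.01, -0.0, -0.01]
end [0.6309 0.1777 0.2604] [-2.401 -2.026 -0.007]
```

```bash
python3 -m pendant '[{"translation":[10,0,8],"twist":[0,0,-0.02],"grip":-0.2},{"translation":[14,1,8],"twist":[-0.01,0,-0.02],"grip":-0.2},{"translation":[14,1,8],"twist":[0,0,-0.02],"grip":-0.2},{"translation":[14,1,8],"twist":[0,0,-0.02],"grip":-0.2},{"translation":[13,1,8],"twist":[0,0,-0.02],"grip":-0.2},{"translation":[8,1,6],"twist":[0,0,0],"grip":-0.2},{"translation":[0,0,0],"twist":[0,0,0],"grip":-0.2},{"translation":[0,0,0],"twist":[0,0,0],"grip":-0.2},{"translation":[0,0,0],"twist":[0,0,0],"grip":-0.2},{"translation":[0,0,0],"twist":[0,0,0],"grip":-0.2}]'
python3 -c "
from h import *
print(pose()[0]);plan(([.6313,.1774,.1955],down(-9.5),5))"
```

```text
t: 32.9
tool_pos: [0.6279, 0.1752, 0.2177]
orientation: [-2.377, -2.039, 0.011]
force: [-0.2, 0.5, 1.1]
opening: 0.0373
[0.62833408 0.17507424 0.25474636]
[1, 1, 12] [-0.0, -0.0, 0.0]
[0, 0, 12] [-0.0, -0.0, 0.01]
[1, 1, 12] [-0.01, -0.0, -0.0]
[0, 1, 11] [0.0, -0.0, 0.0]
[1, 0, 12] [-0.0, -0.0, 0.0]
end [0.6313 0.1777 0.1957] [-2.393e+00 -2.032e+00  1.000e-03]
```

```bash
python3 -m pendant '[{"translation":[1,1,11],"twist":[0,0,0],"grip":-0.2},{"translation":[0,1,12],"twist":[0,0,0.01],"grip":-0.2},{"translation":[1,1,12],"twist":[-0.01,0,0],"grip":-0.2},{"translation":[0,0,12],"twist":[0,0,0],"grip":-0.2},{"translation":[0,0,8],"twist":[0,0,0],"grip":-0.2},{"translation":[0,0,0],"twist":[0,0,0],"grip":-1},{"translation":[0,0,0],"twist":[0,0,0],"grip":-1},{"translation":[0,0,0],"twist":[0,0,0],"grip":-1},{"translation":[0,0,0],"twist":[0,0,0],"grip":-1},{"translation":[0,0,0],"twist":[0,0,0],"grip":-1}]' 12
python3 -c "
from h import *
p,q=pose();d=p-np.array([.6415,.2385,.2145-.019]);print(p,d[:2]@np.array([-.165,-.986]),d[2])"
```

```text
t: 33.9
tool_pos: [0.6317, 0.1748, 0.1586]
orientation: [-2.399, -2.027, 0.0]
force: [-1.4, 0.6, -3.4]
opening: 0.0139
[0.63173203 0.17475641 0.19556983] 0.0644628910917918 6.982534134367113e-05
```

```bash
python3 -m pendant '[{"translation":[1,0,-10],"twist":[0,0,0],"grip":-1},{"translation":[2,0,-10],"twist":[0,0,0],"grip":-1},{"translation":[4,0,-10],"twist":[0,0,0],"grip":-1},{"translation":[5,0,-9],"twist":[0,0,0],"grip":-1},{"translation":[7,0,-8],"twist":[0,0,0],"grip":-1},{"translation":[8,0,-7],"twist":[0,0,0],"grip":-1},{"translation":[9,0,-5],"twist":[0,0,0],"grip":-1},{"translation":[9,0,-4],"twist":[0,0,0],"grip":-1},{"translation":[7,0,-2],"twist":[0,0,0],"grip":-1},{"translation":[0,0,0],"twist":[0,0,0],"grip":-1}]'
python3 -c "
from h import *
p,q=pose();d=p-np.array([.6415,.2385,.2145-.019]);o=d[:2]@np.array([-.165,-.986]);print(p,o,d[2],np.degrees(np.arctan2(o,d[2])))"
```

```text
t: 34.9
tool_pos: [0.6409, 0.2301, 0.2281]
orientation: [-2.4, -2.027, 0.004]
force: [1.0, -0.9, -3.9]
opening: 0.014
[0.64094936 0.23015829 0.26511319] 0.00831578665901265 0.06961319358603413 6.81210423770139
```

```bash
python3 -m pendant '[{"translation":[4,0,0],"twist":[0,0,0],"grip":-1},{"translation":[4,0,0],"twist":[0,0,0],"grip":-1},{"translation":[3,0,0],"twist":[0,0,0],"grip":-1},{"translation":[2,0,0],"twist":[0,0,0],"grip":-1},{"translation":[0,0,0],"twist":[0,0,0],"grip":-1},{"translation":[0,0,0],"twist":[0,0,0],"grip":-1},{"translation":[0,0,0],"twist":[0,0,0],"grip":-0.2},{"translation":[0,0,0],"twist":[0,0,0],"grip":-0.2},{"translation":[0,0,0],"twist":[0,0,0],"grip":-0.2},{"translation":[0,0,-20],"twist":[0,0,0],"grip":-0.2}]'
python3 -m pendant '[{"translation":[0,0,-40],"twist":[0,0,0],"grip":-0.2},{"translation":[0,0,-40],"twist":[0,0,0],"grip":-0.2},{"translation":[-10,0,-20],"twist":[0,0,0],"grip":-0.6},{"translation":[-30,0,0],"twist":[0,0,0],"grip":-1},{"translation":[-40,0,0],"twist":[0,0,0],"grip":-1},{"translation":[-40,0,0],"twist":[0,0,0],"grip":-1},{"translation":[-30,0,0],"twist":[0,0,0],"grip":-1},{"translation":[-10,0,0],"twist":[0,0,0],"grip":-1},{"translation":[0,0,0],"twist":[0,0,0],"grip":-1},{"translation":[0,0,0],"twist":[0,0,0],"grip":-1}]'
python3 - <<'E'
from h import *
p,q=pose();print(p)
c=grab('wrist');s=grab('scene')
u=np.array([.986,-.165]);n=np.array([-.165,-.986])
for nm,Q in(('w',cloud(c,True)),('s',cloud(s))):
    D=Q[...,:2]-np.array([.6415,.2385]);a=D@u;b=D@n
    m=(abs(a)<.006)&(b>-.045)&(b<.06)&(Q[...,2]>.22)&(Q[...,2]<.33)
    for lo in np.arange(.22,.32,.01):
        k=m&(Q[...,2]>=lo)&(Q[...,2]<lo+.01)
        if k.sum(): print(nm,lo.round(2),k.sum(),'b',np.percentile(b[k],[3,25,50,75,97]).round(4))
cv2.imwrite('pics/w5.png',np.hstack([cv2.resize(c['p'][:230,60:460,::-1],(480,276)),cv2.resize(s['p'][190:330,230:420,::-1],(320,276))]))
E
```

```text
t: 35.9
tool_pos: [0.6419, 0.2443, 0.2465]
orientation: [-2.397, -2.025, 0.007]
force: [0.5, -0.1, -0.9]
opening: 0.0364
t: 36.9
tool_pos: [0.616, 0.0846, 0.3562]
orientation: [-2.396, -2.032, -0.008]
force: [-0.2, -0.1, 0.0]
opening: 0.0006
[0.61581266 0.08447774 0.39317905]
w 0.22 10 b [0.0047 0.0049 0.005  0.005  0.0052]
w 0.23 1 b [0.0072 0.0072 0.0072 0.0072 0.0072]
w 0.24 35 b [-0.0263 -0.0258 -0.0256  0.0078  0.0082]
w 0.25 47 b [-0.0263 -0.026  -0.0257 -0.0082  0.009 ]
w 0.26 50 b [-0.0263 -0.0258 -0.0255 -0.0251  0.0098]
w 0.27 38 b [-0.0261 -0.026  -0.0258 -0.0255 -0.0249]
w 0.28 63 b [-0.0264 -0.0258 -0.0255  0.0123  0.0128]
w 0.29 284 b [-0.0064  0.0003  0.005   0.0097  0.0133]
w 0.3 52 b [-0.0067 -0.0051 -0.0035 -0.0013  0.0032]
s 0.22 35 b [-0.0437 -0.0405 -0.036  -0.0318 -0.0031]
s 0.23 9 b [-0.0321 -0.032  -0.003  -0.0028 -0.0017]
s 0.24 7 b [-0.032  -0.0173 -0.0016 -0.0015 -0.0008]
s 0.25 8 b [-0.032  -0.0318 -0.0009 -0.      0.0003]
s 0.26 10 b [-0.0324 -0.0318  0.0003  0.0006  0.002 ]
s 0.27 6 b [-0.0321 -0.032  -0.0319 -0.0065  0.0025]
s 0.28 4 b [-0.032  -0.0319 -0.0319 -0.0318 -0.0317]
s 0.29 35 b [-0.032  -0.0065 -0.0005  0.0053  0.0103]
s 0.3 13 b [-0.0318 -0.0305 -0.0289 -0.0102 -0.0033]
```

View pics/w5.png

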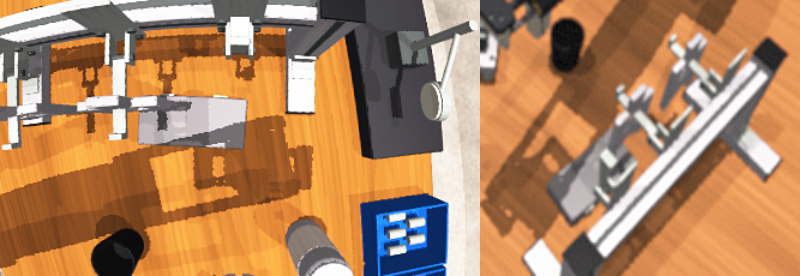

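Depth shows arm a still about 6° short of flat: its front face leans from b≈5 mm to 13 mm. I'll push it back with shut fingers.

```bash
python3 -c "
from h import *
plan(([.6325,.184,.30],down(-9.5),5),([.6325,.184,.268],down(-9.5),2))"
```

```text
[20, 0, 19] [0.0, -0.0, 0.0]
[20, 0, 18] [0.0, -0.0, 0.0]
[20, 0, 19] [0.0, -0.0, 0.0]
[20, 0, 19] [0.0, -0.0, 0.0]
[20, 0, 18] [0.0, -0.0, 0.0]
[0, 0, 16] [0.0, -0.0, 0.0]
[0, 0, 16] [0.0, -0.0, 0.0]
end [0.6325 0.1842 0.2683] [-2.394 -2.033 -0.008]
```

```bash
python3 -m pendant '[{"translation":[17,0,18],"twist":[0,0,0],"grip":-1},{"translation":[20,0,20],"twist":[0,0,0],"grip":-1},{"translation":[20,0,20],"twist":[0,0,0],"grip":-1},{"translation":[18,0,20],"twist":[0,0,0],"grip":-1},{"translation":[15,0,20],"twist":[0,0,0],"grip":-1},{"translation":[5,0,16],"twist":[0,0,0],"grip":-1},{"translation":[0,0,10],"twist":[0,0,0],"grip":-1},{"translation":[0,0,0],"twist":[0,0,0],"grip":-1},{"translation":[0,0,0],"twist":[0,0,0],"grip":-1},{"translation":[0,0,0],"twist":[0,0,0],"grip":-1}]'
python3 -c "
from h import *
p,q=pose();d=p-np.array([.6415,.2385,.2145]);print(p,'b',d[:2]@np.array([-.165,-.986]),'a',d[:2]@np.array([.986,-.165]))"
```

```text
t: 38.0
tool_pos: [0.6324, 0.1916, 0.2276]
orientation: [-2.384, -2.046, -0.009]
force: [-0.8, -1.0, 0.3]
opening: 0.0005
[0.63226376 0.19146117 0.26461959] b 0.04790426276976083 a -0.0013455222343754687
```

```bash
python3 -m pendant '[{"translation":[7,0,0],"twist":[0,0,0],"grip":-1},{"translation":[7,0,0],"twist":[0,0,0],"grip":-1},{"translation":[6,0,0],"twist":[0,0,0],"grip":-1},{"translation":[4,0,0],"twist":[0,0,0],"grip":-1},{"translation":[4,0,0],"twist":[0,0,0],"grip":-1},{"translation":[4,0,0],"twist":[0,0,0],"grip":-1},{"translation":[3,0,0],"twist":[0,0,0],"grip":-1},{"translation":[2,0,0],"twist":[0,0,0],"grip":-1},{"translation":[1,0,0],"twist":[0,0,0],"grip":-1},{"translation":[0,0,0],"twist":[0,0,0],"grip":-1}]'
python3 -c "
from h import *
p,q=pose();d=p-np.array([.6415,.2385,.2145]);print(p,'b',d[:2]@np.array([-.165,-.986]),robot.read_state()['force'])"
```

```text
t: 39.0
tool_pos: [0.6401, 0.2262, 0.2324]
orientation: [2.384, 2.034, 0.006]
force: [0.8, 0.3, 0.8]
opening: 0.0007
[0.63978723 0.22632467 0.26944268] b 0.012287484317333423 [0.84568023 0.32396074 0.76263833]
```

```bash
python3 -m pendant '[{"translation":[2,0,1],"twist":[0,0,0],"grip":-1},{"translation":[2,0,1],"twist":[0,0,0],"grip":-1},{"translation":[2,0,0],"twist":[0,0,0],"grip":-1},{"translation":[2,0,0],"twist":[0,0,0],"grip":-1},{"translation":[2,0,0],"twist":[0,0,0],"grip":-1},{"translation":[2,0,0],"twist":[0,0,0],"grip":-1},{"translation":[2,0,0],"twist":[0,0,0],"grip":-1},{"translation":[2,0,0],"twist":[0,0,0],"grip":-1},{"translation":[2,0,0],"twist":[0,0,0],"grip":-1},{"translation":[2,0,0],"twist":[0,0,0],"grip":-1}]'
python3 -c "
from h import *
p,q=pose();d=p-np.array([.6415,.2385,.2145]);print(p,'b',d[:2]@np.array([-.165,-.986]))"
```

```text
t: 40.0
tool_pos: [0.6395, 0.2248, 0.2326]
orientation: [2.389, 2.004, -0.041]
force: [-5.1, -9.6, 3.4]
opening: 0.0007
[0.63967999 0.22608821 0.26955951] b 0.012538326432015308
```

The arm is at its stop: 10 N of reaction with no further motion. Backing off and doing the final check.

```bash
python3 -m pendant '[{"translation":[-10,0,0],"twist":[0,0,0],"grip":-1},{"translation":[-25,0,0],"twist":[0,0,0],"grip":-1},{"translation":[-30,0,-20],"twist":[0,0,0],"grip":-1},{"translation":[-35,0,-40],"twist":[0,0,0],"grip":-1},{"translation":[-40,0,-40],"twist":[0.05,0.09,0],"grip":-1},{"translation":[-40,-10,-20],"twist":[0,0.12,0],"grip":-1},{"translation":[-40,-15,0],"twist":[0,0.12,0],"grip":-1},{"translation":[-30,-15,0],"twist":[0,0.12,0],"grip":-1},{"translation":[-10,-10,0],"twist":[0,0.12,0],"grip":-1},{"translation":[0,0,0],"twist":[0,0,0],"grip":-1}]'
python3 -m pendant '[{"translation":[-10,-10,0],"twist":[0,0.08,0],"grip":-1},{"translation":[-10,-10,0],"twist":[0,0.05,0],"grip":-1},{"translation":[0,-10,0],"twist":[0,0,0],"grip":-1},{"translation":[0,0,0],"twist":[0,0,0],"grip":-1},{"translation":[0,0,0],"twist":[0,0,0],"grip":-1},{"translation":[0,0,0],"twist":[0,0,0],"grip":-1},{"translation":[0,0,0],"twist":[0,0,0],"grip":-1},{"translation":[0,0,0],"twist":[0,0,0],"grip":-1},{"translation":[0,0,0],"twist":[0,0,0],"grip":-1},{"translation":[0,0,0],"twist":[0,0,0],"grip":-1}]'
python3 - <<'E'
from h import *
p,q=pose();print(p,robot.read_state()['force'])
c=grab('wrist');s=grab('scene');t=grab('top')
u=np.array([.986,-.165]);n=np.array([-.165,-.986])
for nm,Q in(('w',cloud(c,True)),('s',cloud(s)),('t',cloud(t))):
    for P0 in((.6415,.2385),):
        D=Q[...,:2]-np.array(P0);a=D@u;b=D@n
        m=(abs(a)<.006)&(b>-.02)&(b<.06)&(Q[...,2]>.22)&(Q[...,2]<.33)
        for lo in np.arange(.22,.31,.02):
            k=m&(Q[...,2]>=lo)&(Q[...,2]<lo+.02)
            if k.sum()>2: print(nm,lo.round(2),k.sum(),'b',np.percentile(b[k],[3,50,97]).round(4))
    for x0,y0,zz in ((.516,.211,.259),(.389,.236,.26),(.5535,-.1603,.2115)):
        m=(abs(Q[...,2]-zz)<.008)&(np.hypot(Q[...,0]-x0,Q[...,1]-y0)<.028)
        if m.sum()>5:
            z=np.percentile(Q[m][:,2],90);k=m&(Q[...,2]>z-.004);r=cv2.minAreaRect((Q[k][:,:2]*1000).astype(np.float32)); print(nm,k.sum(),np.round(r[0],1),np.round(r[1],1),round(r[2],1),z.round(4))
cv2.imwrite('pics/w6.png',np.hstack([cv2.resize(c['p'][:,:,::-1],(400,300)),cv2.resize(s['p'][:,:,::-1],(400,300))]))
E
```

```text
t: 41.0
tool_pos: [0.5459, -0.0199, 0.3348]
orientation: [-2.07, -1.729, -0.552]
force: [-1.0, -0.4, -0.3]
opening: 0.0004
t: 42.0
tool_pos: [0.5158, -0.0281, 0.329]
orientation: [-1.989, -1.67, -0.673]
force: [1.2, 0.5, 0.7]
opening: 0.0008
[ 0.51297909 -0.05122691  0.357721  ] [1.16223431 0.53314519 0.71137381]
w 0.22 78 b [0.0024 0.0038 0.0049]
w 0.24 78 b [0.0023 0.0034 0.0052]
w 0.26 86 b [0.0023 0.0035 0.0052]
w 0.28 160 b [-0.0162  0.0028  0.0049]
w 144 [515.2 209.8] [11.  30.5] 79.4 0.2586
w 113 [385.9 235.9] [10.1 32. ] 80.6 0.2602
s 0.22 7 b [-0.0062 -0.0055 -0.0052]
s 0.24 8 b [-0.0061 -0.0055 -0.0048]
s 0.26 3 b [-0.0055 -0.0052 -0.0052]
s 0.28 37 b [-0.02   -0.0111 -0.0002]
s 38 [520.8 213. ] [ 9.7 30.3] 76.6 0.2585
s 34 [390.2 238.9] [ 9.5 32.7] 82.8 0.2594
s 25 [ 556.1 -158.3] [12.6 30.8] 36.1 0.2119
t 0.22 10 b [0.001  0.0059 0.0069]
t 0.24 13 b [-0.0004  0.0047  0.0067]
t 0.26 13 b [0.0001 0.0057 0.0072]
t 0.28 40 b [-0.0137 -0.0012  0.0066]
t 0.3 3 b [-0.0141 -0.0097 -0.0033]
t 29 [516.8 207. ] [11.  29.1] 79.6 0.2593
t 27 [389.1 233.5] [ 9.9 30. ] 80.5 0.2615
```

View pics/w6.png

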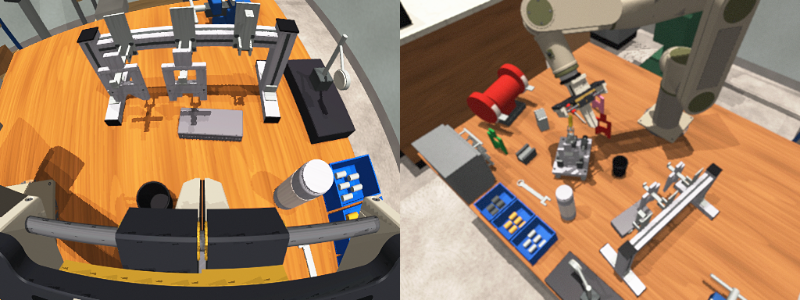

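The arm on hook a is vertical (front face constant at b≈3.5 mm). The stepped and vee templates hang square, the round one is in the fixture, and the bystanders are in place. Handing in.

```bash
python3 -c "
from plant import robot
print(robot.close_job(), robot.read_state()['t'])"
```

```text
the job is handed in; nothing more can be done
the job is handed in; nothing more can be done
```

The changeover is done, in the order asked, and handed in at about 42 s of the 72 s. I unfolded the middle hook and hung the stepped template on it. Then I slid the round template home in the fixture and folded its hook flat again.

**Last checks:**
- **Stepped template:** it hangs square on hook b, with its tab top at 0.259 m. The hook arm read level while carrying it.
- **Round template:** fully home, with its tab top at 0.2116 m against 0.2113 m for the stepped one when it was seated there.
- **Hook a:** it stopped moving under about 10 N of push, and the wrist and scene cameras show the arm's face vertical.
- **Vee template and bystanders:** the vee template reads within about 1.5 mm of its position before the swap. The bystanders look in place in the final pictures, though I did not measure them.

**What went wrong or disagreed:**
- **TCP offset:** the real fingertips sit about 37 mm short of the reported TCP. My first press on hook b and first grip on the stepped template therefore closed on air. Neither touched anything, and I corrected for the offset afterwards.
- **Hook b:** pinching alone left it about 6° short of level, and the stepped template's weight brought it down to its stop.
- **Hook a:** it was also about 6° short after the first fold, so I pushed it flat with shut fingers.
- **Cameras:** the three cameras differ by 3–9 mm in absolute position, so I relied on the wrist camera close up.

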